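# Turn the mug in under the water spout, handle to the red mark

## Task

Stand the red mug on the drip tray under the water dispenser's spout, upright, home against both rubber stops, with its handle pointing at the red mark, and let go of it. Under the spout there is no room above the rim, and on the mat the bottles hem in the handle: so lift the mug off the mat by its rim, put it down and let it go on the bare worktop, then take it again by the handle and lift it in. Keep it upright, leave the bottles, cup and bowl where they are, and do not press against the dispenser with the arm or gripper.

Things in the scene. Friction and masses are not known exactly. Their poses are not given: they have to be found in the camera images.
- mug_mid (a point): Red mug with a cream top band, 0.25 kg, 95 mm high, round body 84 mm across, open at the top. Point on the body's axis, 47.5 mm above the underside; z up, handle towards -y. Wall 8 to 11 mm thick, centred 37 mm from the axis; one finger inside, one outside grips it, only below 72 mm above the underside. Inside 60 mm wide, floor 8 mm up. Starts on the mat, handle away from the robot between the bottles.
- bay (a point): Point on top of the drip tray (14 mm above the worktop) straight under the dispenser's spout, where the mug's axis must stand; -x points out of the front, z up. The tray is flat, from 63 mm in front to the stops, 50 mm to either side. Two rubber stops, 12 mm thick, 31 mm tall, at x = +38.5, y = +-28.5 mm: the mug's body touches both when home; push it there gently, about 6 N.
- mark_top (a point): Centre of the top of the red mark, a fixed round disc 20 mm in diameter and 4 mm high, on the worktop about 88 mm in front of the point under the spout and up to 35 mm to either side.
- mat_top (a point): Centre of the top of the fixed grey draining mat, 225 x 150 x 4 mm (x away from the robot), with mug and two bottles. The worktop is at z = 0; its front strip, x = 0.34 to 0.47, is free from y = -0.28 to 0.28 and is the open place to put the mug down.
- bottle_1: Tall clear bottle with green cap, 60 mm in diameter, 212 mm tall, on the mat beyond the mug, left of its handle; origin at the centre of its underside. Not to be moved.
- dish_soap: Tall dish soap bottle, 48 x 77 mm, 241 mm tall, on the mat beyond the mug, right of its handle; origin at the centre of its underside. Not to be moved.
- blue_cup: Blue plastic cup, 64 mm in diameter, 62 mm tall, on the worktop's front strip far to the right; origin at the centre of its underside. Not to be moved.
- cereal_bowl: White bowl, 140 mm in diameter, 66 mm tall, on the front strip farther right; origin at the centre of its underside. Not to be moved.
- dispenser: The whole white water dispenser with its drip tray; origin on the worktop straight under the spout, axes as for the point on the tray.
- mug: The whole red mug; origin under the middle of mug and handle together, 18 mm from the body's axis towards the handle.
- mug_handle (a point): Middle of the upright bar of the mug's handle, 69 mm from the body's axis, 52 mm above the underside; axes as for the mug. The handle is an upright loop, 10 mm thick along x: this bar is 62 to 76 mm from the axis, the upper arm lies 74 to 84 mm above the underside, the lower one 18 to 27 mm; the opening in the loop is 20 mm wide.
- head_front (a point): Lower front edge of the dispenser's head, in its middle, 15 mm in front of the spout's axis, 153 mm above the tray; axes as for the tray's point. The head is 74 mm wide, its top 265 mm above the worktop. Behind this edge a steel nozzle, 24 mm thick, ends 136 mm above the tray. The column begins 65 mm behind the spout's axis.

How it is judged:
On the way, in this order (a step that is already met when the one before it is completed fails the run):
1. the mug stands upright on the bare worktop, off the mat and the tray, let go (height (world z) of mug_mid below 0.0495 m and angle between mug_mid's own z axis and vertical below 0.05 rad and contact force between the fingers and mug below 0.1 N and linear speed of mug below 0.01 m/s), for 0.2 s.
2. the fingers have taken the mug again and lifted it off the worktop (height (world z) of mug_mid above 0.056 m and contact force between the fingers and mug above 1 N), for 0.2 s.
At the end, for the whole second after the job is handed in: The mug is released, at rest and upright (0.06 rad) on the tray (mid-point 44.5 to 50.5 mm above it), its axis within 10 mm of the point under the spout, and the line from its axis along the handle passes within 13 mm of the red mark's centre (horizontal distance between mug_mid and bay below 0.01 m and z of mug_mid in the frame of bay between 0.0445 and 0.0505 m and angle between mug_mid's own z axis and vertical below 0.06 rad and x of mark_top in the frame of mug_mid between -0.013 and 0.013 m and y of mark_top in the frame of mug_mid below -0.05 m and contact force between the fingers and mug below 0.1 N and linear speed of mug below 0.01 m/s); the robot touches nothing.
It fails at once if a bottle, the cup or the bowl is shifted by more than 25 mm or tipped (distance of any of bottle_1, dish_soap, blue_cup, cereal_bowl from where it was at the start of the episode above 0.025 m or angle between any of bottle_1, dish_soap's own z axis and vertical above 0.4 rad).
It fails at once if the arm or gripper presses on the dispenser with more than 15 N (contact force between any of the fingers, the arm and dispenser above 15 N).
It fails at once if the mug is tipped by more than 0.6 rad (angle between mug_mid's own z axis and vertical above 0.6 rad).
It also fails if it takes over 62 s, if anything falls off the work surface, if the arm or the gripper's body presses on something with over 40 N, if the wrist force passes 120 N, or if a joint passes its speed limit or range.

## Robot

A 6-joint arm with a two-finger parallel gripper is mounted at the origin on a cart in front of the work surface, level with it; the furniture and walls round the work are solid. World frame = base frame: x ahead of the robot, y to its left, z up, the work surface at z = 0. Lengths are in m, angles in rad, forces in N, time in s.
With the tool pointing down it reaches from about 0.325 to 0.775 m from the base axis. Payload 9.3 kg.
Tool frame: the origin (TCP) lies midway between the tips of the shut fingers; the grasp point (between the pads) lies 19 mm behind it; z points along the fingers, y is the direction in which the jaws open and shut (so a half turn about z gives the same grasp; the last joint's range is limited). The gripper opens to 85 mm and grips with 20 to 120 N. Pads are 22 mm wide; open, the fingers measure 114 mm over their backs; the gripper's body (76 mm by 85 mm) begins 54 mm behind the grasp point. The pads swing forward as they close: fully open they stand 13 mm farther back than shut.
Start: joints at [-1.414, 0.259, 0.021, 1.334, 0, 1.418], TCP at [0.168, -0.524, 0.194] pointing down, gripper open.
Joint ranges: [-3.04, 3.04], [-0.91, 1.82], [-1.04, 1.36], [-1.92, 1.95], [-1.52, 1.45], [-3.14, 3.14]. Speed limits (rad/s): [2.22, 2.22, 2.79, 3.14, 3.14, 3.14].

## Interface

Orientations are given as a unit quaternion [x, y, z, w].
In Python, from cell import env gives the robot as it stands. The module is installed in compiled form; this text tells all that it offers.
- The arm moves only by the tool carry_out, never from a script. Its argument "series" is a list of rows, each a list of 3 entries, a list of its own where there are three numbers: the shift along the tool's x, y, z in m, then the turn about the tool's z in degrees, then the opening, from 0 (shut) to 1 (fully open). A call has 1 to 12 rows; each row shifts and turns the pose as measured when the row begins, along the tool's axes as they then stand; what a row does not reach is not made up. A row lasts 1/10 s, in which the tool goes at most 50 mm and 8.59 degrees, less where a joint would pass 70% of its speed; a pose out of reach is approached as far as the arm can. A call with a gripper value outside its range is refused whole. The fingers move at their own pace and stop on an object; "grip_force" is the grip in N (left out, the last holds). Time passes only in rows, so rows that do not move let the fingers close. It gives the time, the measured TCP pose, the force and the opening at its end, in the units of the state.
- env.state(): the state, without advancing time (a new reading comes with each control period).
- env.camera(name): name is "scene" or "top" or "wrist"; returns (picture, depth): 420x560x3 uint8, red, green, blue; 420x560 float32, m along the optical axis (not along the pixel's ray), 0 where there is no reading.
- env.camera_info(name): a dict with "camera_matrix" (3x3 intrinsics, pixels), "k1" (the pictures are not rectified: a ray, as slopes to the right and down, at radius r is drawn at 1 + k1 r^2 times it, then the intrinsics apply), "xyz" and "rotation" of the camera in the world. Camera axes: x right, y down, z forward; pixel columns grow to the right and rows downward; lengths in m; the calibration is good to about 2 mm. A picture is of the moment at which its call begins: read the wrist's pose just before it. camera_info takes no time and is no camera call; for the wrist camera it gives the pose at the moment of the call.
- env.hand_in(): hands the job in, once; it reports no verdict.
The state is a dict: "t": time; "qpos": joint angles; "joint_vel": joint speeds; "effort": joint torques, N m; "ee_pos": TCP position; "tool_rot": TCP orientation; "wrist_force": force on the tool from outside, world axes, zero at the start; "torque": the same for the moment, N m; "opening": opening from 0.0 (shut) to 1.0 (fully open).
Only numpy, scipy, OpenCV 4.12 (cv2) and the standard library are available. Lean on these libraries where they do the work, as an engineer would, in place of code of your own. Each camera call takes 0.05 s, during which the arm holds its last target.

## Working session

There is one attempt and no reset: what is moved stays moved. The work goes in short steps, Python scripts to look and compute and a tool call to move; the robot and the scene stay as the last step left them, time stands still between calls to the robot, and variables do not carry over. Pictures are saved under pics/ and viewed, and the job is handed in when it is done.

Besides the shell and the picture viewer there is one more tool, called as name(argument=value, ...) on one line, values as JSON. carry_out: Moves the arm, as the interface text tells. Its arguments: {"type":"object","properties":{"series":{"type":"array","items":{"type":"array"}},"grip_force":{"type":"number"}},"required":["series"]}

```bash
ls; mkdir -p pics; python3 - <<'E'
from cell import env
import cv2
print(env.state())
for n in ("scene","top"):
    p,d=env.camera(n); i=env.camera_info(n); print(n,i)
    cv2.imwrite(f"pics/{n}0.png",p[:,:,::-1])
    import numpy as np; np.savez(f"{n}0.npz",p=p,d=d)
E
```

```text
pics
{'t': 0.0, 'qpos': array([-1.41359927e+00,  2.59191616e-01,  2.07490763e-02,  1.33369926e+00,
        2.72040039e-06,  1.41818536e+00]), 'joint_vel': array([-0.0005517 ,  0.00147001,  0.00108702, -0.00030071, -0.00056919,
        0.00031628]), 'effort': array([ 3.01995868e-03, -5.55642164e+01,  3.44530606e+01,  1.38868456e-02,
       -1.04050660e-04,  1.42477219e-05]), 'ee_pos': array([ 0.16761927, -0.52348375,  0.19356152]), 'tool_rot': array([ 9.88026121e-01,  1.54285226e-01, -1.82414918e-07, -6.72737192e-04]), 'wrist_force': array([-0.26273231,  0.57633907,  1.16492627]), 'torque': array([-0.00831946, -0.00126025,  0.06049163]), 'opening': 0.9992046832731128}
scene {'camera_matrix': array([[453.9490271 ,   0.        , 283.77711394],
       [  0.        , 453.9490271 , 211.38276786],
       [  0.        ,   0.        ,   1.        ]]), 'k1': -0.13184791029933068, 'xyz': array([0.01651162, 0.97599203, 0.95631208]), 'rotation': array([-0.17973107,  0.8651829 , -0.45618892,  0.10510453])}
top {'camera_matrix': array([[454.80485051,   0.        , 278.6091886 ],
       [  0.        , 454.80485051, 208.61126972],
       [  0.        ,   0.        ,   1.        ]]), 'k1': 0.03216616048946647, 'xyz': array([ 0.2850551 , -0.1722747 ,  1.57452147]), 'rotation': array([-0.69622803,  0.71124472, -0.05378365,  0.08065237])}
```

View pics/scene0.png

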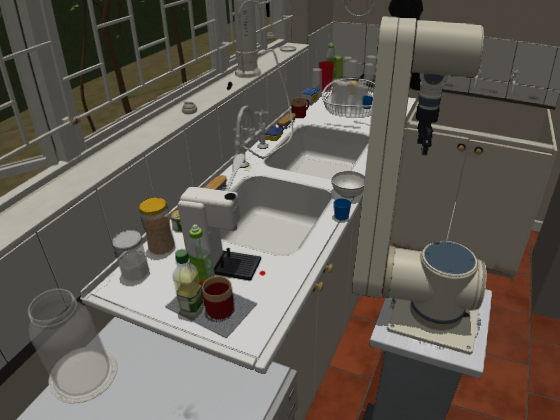

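View pics/top0.png

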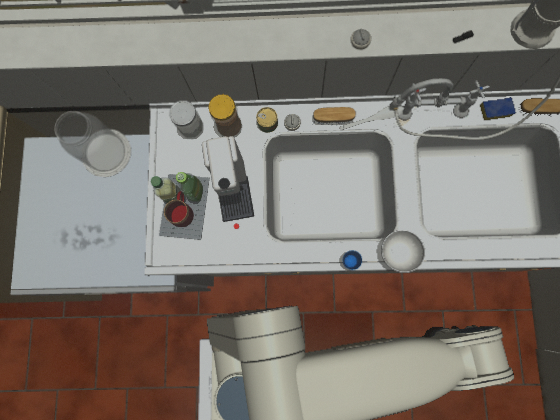

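The scene view shows the mug at (218,298) on the mat with the bottles behind it, the tray at (238,264) and the mark at (262,273). The top view shows the mug at (179,213), the tray at (236,202) and the mark at (237,226).

```bash
cat > h.py <<'E'
import numpy as np, cv2
from scipy.spatial.transform import Rotation as R
def rays(info,uv):
    K=info["camera_matrix"]; uv=np.atleast_2d(uv).astype(float)
    D=np.array([info["k1"],0,0,0,0.])
    n=cv2.undistortPoints(uv.reshape(-1,1,2),K,D)[:,0]
    return n
def world(info,uv,d):
    n=rays(info,uv); d=np.atleast_1d(d)
    P=np.c_[n*d[:,None],d]
    return R.from_quat(info["rotation"]).apply(P)+info["xyz"]
def onplane(info,uv,z):
    n=rays(info,uv); v=R.from_quat(info["rotation"]).apply(np.c_[n,np.ones(len(n))])
    s=(z-info["xyz"][2])/v[:,2]
    return info["xyz"]+v*s[:,None]
def proj(info,P):
    c=R.from_quat(info["rotation"]).inv().apply(np.atleast_2d(P)-info["xyz"])
    D=np.array([info["k1"],0,0,0,0.])
    return cv2.projectPoints(c.reshape(-1,1,3),np.zeros(3),np.zeros(3),info["camera_matrix"],D)[0][:,0]
def cloud(info,d):
    v,u=np.nonzero(d>0)
    W=np.full(d.shape+(3,),np.nan); W[v,u]=world(info,np.c_[u,v],d[v,u]); return W
E
python3 - <<'E'
from cell import env
from h import *
for n in ("scene","top"):
    z=np.load(n+"0.npz");p,d=z["p"],z["d"]; i=env.camera_info(n); W=cloud(i,d)
    hsv=cv2.cvtColor(p,cv2.COLOR_RGB2HSV)
    red=((hsv[...,0]<8)|(hsv[...,0]>172))&(hsv[...,1]>170)&(hsv[...,2]>60)
    red&=(W[...,1]>-0.1)&(W[...,1]<.4)&(W[...,0]>.3)&(W[...,0]<.75)&(W[...,2]>-.02)
    k,l,s,c=cv2.connectedComponentsWithStats(red.astype(np.uint8))
    for j in range(1,k):
        if s[j,4]>8: 
            print(n,"red",s[j],c[j],onplane(i,c[j],.004),np.nanmin(W[l==j],0),np.nanmax(W[l==j],0))
    # worktop height, black tray
    blk=(hsv[...,2]<60)&(W[...,2]>0)&(W[...,2]<.03)&(W[...,1]>-0.1)&(W[...,1]<.3)&(W[...,0]>.3)&(W[...,0]<.75)
    k,l,s,c=cv2.connectedComponentsWithStats(blk.astype(np.uint8))
    for j in range(1,k):
        if s[j,4]>60:
            print(n,"blk",s[j],c[j],np.nanmedian(W[l==j],0))
            r=cv2.minAreaRect(np.argwhere(l==j)[:,::-1].astype(np.float32)); print(onplane(i,cv2.boxPoints(r),.014))
    def crop(x0,x1,y0,y1,f,nm):
        cv2.imwrite(f"pics/{nm}.png",cv2.resize(p[y0:y1,x0:x1,::-1],None,fx=f,fy=f,interpolation=cv2.INTER_CUBIC))
    if n=="scene": crop(130,290,180,330,5,"sc0c")
    else: crop(140,280,120,260,4,"tc0c")
E
```

```text
scene red [260 271   5   4  15] [262.06666667 272.6       ] [[0.52695944 0.03897731 0.004     ]] [ 5.22424525e-01  3.01773528e-02 -4.27334382e-04] [0.53559887 0.04445332 0.00529681]
scene red [199 281   5   4  12] [201.08333333 282.16666667] [[0.68014746 0.15243566 0.004     ]] [0.61664548 0.21892273 0.08221066] [0.62849143 0.24004505 0.10328281]
scene blk [214 251  47  29 902] [236.14966741 265.35144124] [0.61466886 0.04825569 0.01138204]
[[ 0.66027409  0.11417021  0.014     ]
 [ 0.71062807  0.00537154  0.014     ]
 [ 0.56046676 -0.01771928  0.014     ]
 [ 0.52073479  0.08995692  0.014     ]]
scene blk [205 305  29  17 178] [219.29775281 314.80337079] [0.54807504 0.26067722 0.01596737]
[[0.60464817 0.25309432 0.014     ]
 [0.53702601 0.20583498 0.014     ]
 [0.50734181 0.24839848 0.014     ]
 [0.57305061 0.29393716 0.014     ]]
top red [235 224   4   5  13] [236.30769231 225.92307692] [[0.53050505 0.03448118 0.004     ]] [ 0.523062    0.02895442 -0.00254905] [0.53638076 0.03958543 0.01005519]
top blk [219 190  25  28 283] [231.34628975 200.60777385] [0.62190018 0.05191256 0.01382794]
[[ 0.64052823  0.09738072  0.014     ]
 [ 0.65855685  0.01314728  0.014     ]
 [ 0.57730534 -0.0052311   0.014     ]
 [ 0.55950134  0.07818137  0.014     ]]
```

```bash
ls pics
```

```text
sc0c.png
scene0.png
tc0c.png
top0.png
```

View pics/tc0c.png

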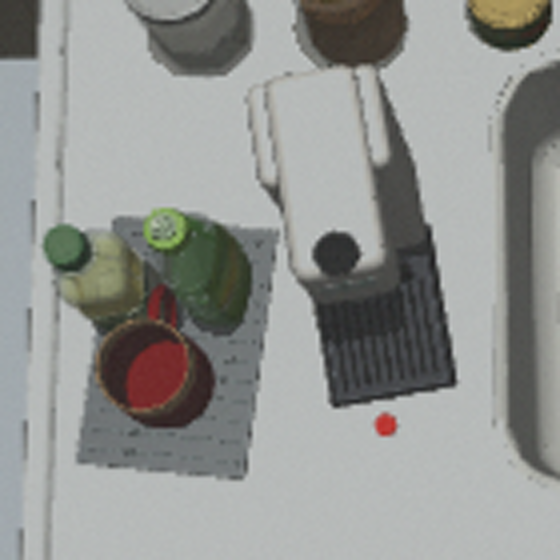

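View pics/sc0c.png

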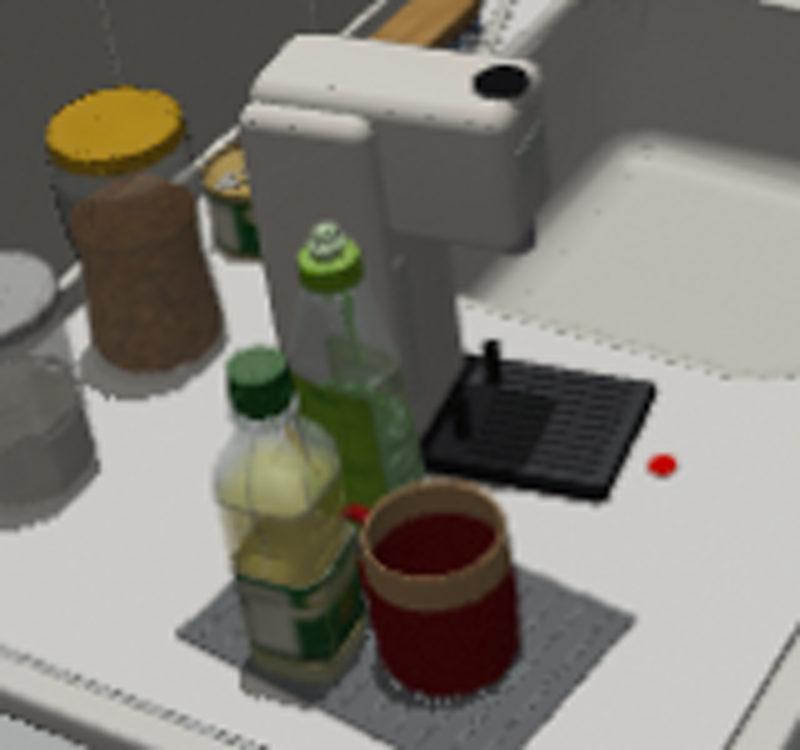

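```bash
python3 - <<'E'
from cell import env
from h import *
i=env.camera_info("top"); T=lambda a:np.array(a)/4+[140-.375,120-.375]
tr=T([(333,405),(455,383),(430,228),(318,310)]); print("tray",onplane(i,tr,.014).round(4))
print("mat",onplane(i,T([(78,462),(245,478),(280,230),(113,217)]),.004).round(4))
rim=T([(97,362),(148,318),(195,365),(150,417)]); print("rim",onplane(i,rim,.099).round(4))
print("handle",onplane(i,T([(160,290)]),.085))
print("head",onplane(i,T([(270,78),(348,66),(386,258),(305,278)]),.265).round(4), onplane(i,T([(337,253)]),.265))
print("caps",onplane(i,T([(66,247)]),.212),onplane(i,T([(166,230)]),.241))
i=env.camera_info("scene"); S=lambda a:np.array(a)/5+[130-.4,180-.4]
print("tray",onplane(i,S([(655,393),(605,493)]),.014).round(4))
print("stopsbase",onplane(i,S([(491,380),(462,435)]),.014).round(4),"top",onplane(i,S([(491,345),(463,400)]),.045).round(4))
print("rim",onplane(i,S([(362,545),(507,545),(435,483),(435,612)]),.099).round(4))
E
```

```text
tray [[ 0.5479  0.0803  0.014 ]
 [ 0.5648 -0.0267  0.014 ]
 [ 0.7052 -0.0054  0.014 ]
 [ 0.6332  0.0941  0.014 ]]
mat [[0.5044 0.3062 0.004 ]
 [0.4868 0.1587 0.004 ]
 [0.7098 0.1305 0.004 ]
 [0.726  0.2817 0.004 ]]
rim [[0.5747 0.2641 0.099 ]
 [0.6111 0.2223 0.099 ]
 [0.5701 0.1819 0.099 ]
 [0.5272 0.2185 0.099 ]]
handle [[0.63819856 0.21640835 0.085     ]]
head [[7.586e-01 8.900e-02 2.650e-01]
 [7.663e-01 2.960e-02 2.650e-01]
 [6.155e-01 7.000e-04 2.650e-01]
 [6.018e-01 6.110e-02 2.650e-01]] [[0.6203176  0.03730997 0.265     ]]
caps [[0.64438901 0.25772476 0.212     ]] [[0.64805384 0.17218401 0.241     ]]
tray [[ 0.5565 -0.0114  0.014 ]
 [ 0.5426  0.0855  0.014 ]]
stopsbase [[0.6608 0.0187 0.014 ]
 [0.6507 0.0733 0.014 ]] top [[0.6571 0.0195 0.045 ]
 [0.6461 0.074  0.045 ]]
rim [[0.5978 0.2554 0.099 ]
 [0.525  0.2237 0.099 ]
 [0.5868 0.1962 0.099 ]
 [0.5351 0.2831 0.099 ]]
```

```bash
cat > plan.py <<'E'
import sys
from h import *
from cell import env
def yaw(s): 
    x=R.from_quat(s["tool_rot"]).apply([1,0,0]); return np.degrees(np.arctan2(x[1],x[0]))
def rows(target,psi=None,opening=1.0,step=.045,n=None,dturn=8.0):
    """print ideal rows to target world xyz and yaw psi (deg)"""
    s=env.state(); p=np.array(s["ee_pos"]); y=yaw(s)
    dpsi=0 if psi is None else psi-y
    d=np.array(target)-p
    N=n or int(max(np.ceil(np.linalg.norm(d)/step),np.ceil(abs(dpsi)/dturn),1))
    out=[]
    rot=R.from_quat(s["tool_rot"])
    for k in range(N):
        v=rot.inv().apply(d/N); out.append([[round(float(a),4) for a in v],round(-dpsi/N,2),opening])
        rot=R.from_euler('z',dpsi/N,degrees=True)*rot
    print("from",p.round(4),"yaw",round(y,2),"N",N,"q",s["qpos"].round(2)); print(str(out).replace(" ",""))
def st():
    s=env.state(); print("t",round(s["t"],2),"p",s["ee_pos"].round(4),"yaw",round(yaw(s),2),"F",s["wrist_force"].round(2),"op",round(s["opening"],3),"q",s["qpos"].round(2), "z",R.from_quat(s["tool_rot"]).apply([0,0,1]).round(4))
E
python3 - <<'E'
from plan import *
st(); i=env.camera_info("wrist"); s=env.state()
r=R.from_quat(s["tool_rot"]); print(i["k1"],i["camera_matrix"][0],r.inv().apply(i["xyz"]-s["ee_pos"]), (r.inv()*R.from_quat(i["rotation"])).as_matrix().round(3))
rows([.42,.12,.36],90)
E
```

```text
t 0.1 p [ 0.1676 -0.5235  0.1936] yaw 17.75 F [ 0.15 -0.4   0.14] op 0.998 q [-1.41  0.26  0.02  1.33  0.    1.42] z [-2.0e-04  1.1e-03 -1.0e+00]
-0.05480619983012241 [302.07320484   0.         281.2203785 ] [ 0.07176927 -0.00032017 -0.18044158] [[ 0.    -0.96  -0.279]
 [ 1.     0.     0.001]
 [-0.001 -0.279  0.96 ]]
from [ 0.1676 -0.5235  0.1936] yaw 17.75 N 16 q [-1.41  0.26  0.02  1.33  0.    1.42]
[[[0.0273,-0.0335,-0.0104],np.float64(-4.52),1.0],[[0.0298,-0.0313,-0.0104],np.float64(-4.52),1.0],[[0.0322,-0.0288,-0.0104],np.float64(-4.52),1.0],[[0.0344,-0.0262,-0.0104],np.float64(-4.52),1.0],[[0.0363,-0.0234,-0.0104],np.float64(-4.52),1.0],[[0.0381,-0.0205,-0.0104],np.float64(-4.52),1.0],[[0.0395,-0.0174,-0.0104],np.float64(-4.52),1.0],[[0.0408,-0.0142,-0.0104],np.float64(-4.52),1.0],[[0.0418,-0.011,-0.0104],np.float64(-4.52),1.0],[[0.0425,-0.0077,-0.0104],np.float64(-4.52),1.0],[[0.043,-0.0043,-0.0104],np.float64(-4.52),1.0],[[0.0432,-0.0009,-0.0104],np.float64(-4.52),1.0],[[0.0431,0.0025,-0.0104],np.float64(-4.52),1.0],[[0.0428,0.0059,-0.0104],np.float64(-4.52),1.0],[[0.0422,0.0093,-0.0104],np.float64(-4.52),1.0],[[0.0413,0.0125,-0.0104],np.float64(-4.52),1.0]]
```

```bash
sed -i 's/round(-dpsi\/N,2)/round(float(-dpsi\/N),2)/' plan.py; python3 - <<'E'
from plan import *
rows([.45,.10,.34],180,n=22)
E
```

```text
from [ 0.1676 -0.5235  0.1936] yaw 17.75 N 22 q [-1.41  0.26  0.02  1.33  0.    1.42]
[[[0.0209,-0.0231,-0.0066],-7.38,1.0],[[0.0237,-0.0202,-0.0066],-7.38,1.0],[[0.0261,-0.017,-0.0066],-7.38,1.0],[[0.028,-0.0135,-0.0066],-7.38,1.0],[[0.0295,-0.0098,-0.0066],-7.38,1.0],[[0.0305,-0.006,-0.0066],-7.38,1.0],[[0.0311,-0.002,-0.0066],-7.38,1.0],[[0.031,0.002,-0.0066],-7.38,1.0],[[0.0305,0.006,-0.0067],-7.38,1.0],[[0.0295,0.0099,-0.0067],-7.38,1.0],[[0.028,0.0136,-0.0067],-7.38,1.0],[[0.026,0.017,-0.0067],-7.38,1.0],[[0.0236,0.0202,-0.0067],-7.38,1.0],[[0.0208,0.0231,-0.0067],-7.38,1.0],[[0.0177,0.0256,-0.0067],-7.38,1.0],[[0.0143,0.0276,-0.0067],-7.38,1.0],[[0.0106,0.0293,-0.0067],-7.38,1.0],[[0.0067,0.0304,-0.0067],-7.38,1.0],[[0.0028,0.031,-0.0067],-7.38,1.0],[[-0.0012,0.0311,-0.0067],-7.38,1.0],[[-0.0052,0.0307,-0.0067],-7.38,1.0],[[-0.0091,0.0297,-0.0067],-7.38,1.0]]
```

carry_out(series=[[[0.021,-0.023,-0.007],-7.4,1],[[0.024,-0.02,-0.007],-7.4,1],[[0.026,-0.017,-0.007],-7.4,1],[[0.028,-0.0135,-0.007],-7.4,1],[[0.0295,-0.01,-0.007],-7.4,1],[[0.0305,-0.006,-0.007],-7.4,1],[[0.031,-0.002,-0.007],-7.4,1],[[0.031,0.002,-0.007],-7.4,1],[[0.0305,0.006,-0.007],-7.4,1],[[0.0295,0.01,-0.007],-7.4,1],[[0.028,0.0135,-0.007],-7.4,1],[[0.026,0.017,-0.007],-7.4,1]])

```text
t: 1.3
ee_pos: [0.3145, -0.168, 0.2773]
tool_rot: [0.576, 0.817, 0.003, -0.004]
wrist_force: [0.4, -0.8, -0.4]
opening: 1.0
```

carry_out(series=[[[0.0236,0.02,-0.007],-7.4,1],[[0.021,0.023,-0.007],-7.4,1],[[0.018,0.0255,-0.007],-7.4,1],[[0.014,0.0275,-0.007],-7.4,1],[[0.0105,0.029,-0.007],-7.4,1],[[0.007,0.03,-0.007],-7.4,1],[[0.003,0.031,-0.007],-7.4,1],[[-0.001,0.031,-0.007],-7.4,1],[[-0.005,0.031,-0.007],-7.4,1],[[-0.009,0.03,-0.007],-7.4,1]])

```text
t: 2.3
ee_pos: [0.417, 0.1386, 0.3519]
tool_rot: [-0.06, 0.998, 0.006, -0.002]
wrist_force: [0.4, -0.3, 0.4]
opening: 1.003
```

```bash
python3 - <<'E'
from plan import *
st(); rows([.45,.10,.34],180)
E
```

```text
t 2.3 p [0.417  0.1386 0.3519] yaw -173.16 F [ 0.43 -0.27  0.38] op 1.003 q [0.12 0.07 0.18 1.69 0.01 0.  ] z [-0.0052  0.0109 -0.9999]
from [0.417  0.1386 0.3519] yaw -173.16 N 45 q [0.12 0.07 0.18 1.69 0.01 0.  ]
[[[-0.0006,-0.0009,0.0003],-7.85,1.0],[[-0.0005,-0.001,0.0002],-7.85,1.0],[[-0.0003,-0.0011,0.0002],-7.85,1.0],[[-0.0002,-0.0011,0.0002],-7.85,1.0],[[-0.0,-0.0011,0.0003],-7.85,1.0],[[0.0001,-0.0011,0.0003],-7.85,1.0],[[0.0003,-0.0011,0.0003],-7.85,1.0],[[0.0004,-0.0011,0.0003],-7.85,1.0],[[0.0005,-0.001,0.0003],-7.85,1.0],[[0.0007,-0.0009,0.0003],-7.85,1.0],[[0.0008,-0.0008,0.0003],-7.85,1.0],[[0.0009,-0.0007,0.0003],-7.85,1.0],[[0.001,-0.0006,0.0003],-7.85,1.0],[[0.001,-0.0004,0.0003],-7.85,1.0],[[0.0011,-0.0003,0.0003],-7.85,1.0],[[0.0011,-0.0001,0.0003],-7.85,1.0],[[0.0011,0.0,0.0003],-7.85,1.0],[[0.0011,0.0002,0.0003],-7.85,1.0],[[0.0011,0.0003,0.0003],-7.85,1.0],[[0.001,0.0005,0.0003],-7.85,1.0],[[0.0009,0.0006,0.0003],-7.85,1.0],[[0.0008,0.0007,0.0003],-7.85,1.0],[[0.0007,0.0008,0.0003],-7.85,1.0],[[0.0006,0.0009,0.0003],-7.85,1.0],[[0.0005,0.001,0.0003],-7.85,1.0],[[0.0003,0.0011,0.0003],-7.85,1.0],[[0.0002,0.0011,0.0003],-7.85,1.0],[[0.0,0.0011,0.0003],-7.85,1.0],[[-0.0001,0.0011,0.0003],-7.85,1.0],[[-0.0003,0.0011,0.0003],-7.85,1.0],[[-0.0004,0.001,0.0003],-7.85,1.0],[[-0.0006,0.001,0.0003],-7.85,1.0],[[-0.0007,0.0009,0.0003],-7.85,1.0],[[-0.0008,0.0008,0.0003],-7.85,1.0],[[-0.0009,0.0007,0.0003],-7.85,1.0],[[-0.001,0.0005,0.0003],-7.85,1.0],[[-0.0011,0.0004,0.0003],-7.85,1.0],[[-0.0011,0.0003,0.0003],-7.85,1.0],[[-0.0011,0.0001,0.0003],-7.85,1.0],[[-0.0011,-0.0001,0.0003],-7.85,1.0],[[-0.0011,-0.0002,0.0003],-7.85,1.0],[[-0.0011,-0.0004,0.0003],-7.85,1.0],[[-0.001,-0.0005,0.0003],-7.85,1.0],[[-0.0009,-0.0006,0.0003],-7.85,1.0],[[-0.0008,-0.0008,0.0003],-7.85,1.0]]
```

```bash
sed -i 's/dpsi=0 if psi is None else psi-y/dpsi=0 if psi is None else (psi-y+180)%360-180/' plan.py; cat >> plan.py <<'E'
def snap(tag):
    i=env.camera_info("wrist"); p,d=env.camera("wrist")
    import pickle; pickle.dump((i,p,d),open(tag+".pkl","wb")); cv2.imwrite(f"pics/{tag}.png",p[:,:,::-1]); return i,p,d
E
python3 - <<'E'
from plan import *
i,p,d=snap("w1"); st()
i,p,d=snap("w1"); st(); print(i["xyz"])
E
```

```text
t 2.35 p [0.4182 0.1417 0.3522] yaw -172.62 F [-1.89  1.29 -2.43] op 0.997 q [ 0.13  0.07  0.19  1.69  0.01 -0.  ] z [-0.0047  0.0128 -0.9999]
t 2.4 p [0.4177 0.1399 0.3517] yaw -173.06 F [ 0.1  -0.62 -0.39] op 1.0 q [0.12 0.07 0.18 1.69 0.01 0.  ] z [-0.0052  0.0117 -0.9999]
[0.35042985 0.13105646 0.5328681 ]
```

View pics/w1.png

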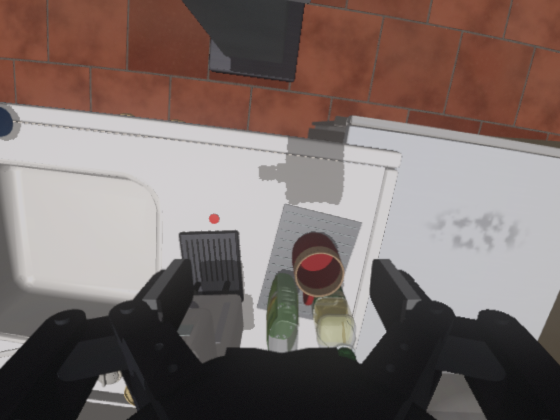

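The wrist view shows the mark at (214,218), the tray's front edge from (180,233) to (239,231) and the mug rim ellipse around (319,273).

```bash
python3 - <<'E'
import pickle,cv2
i,p,d=pickle.load(open("w1.pkl","rb"))
c=p[200:340,165:365,::-1]
cv2.imwrite("pics/w1c.png",cv2.resize(c,None,fx=4,fy=4,interpolation=cv2.INTER_CUBIC))
E
```

```text
(no output)
```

View pics/w1c.png

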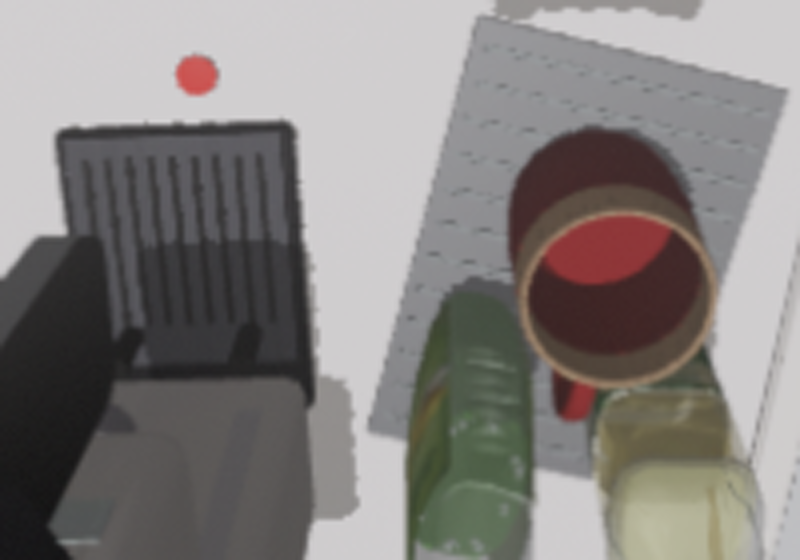

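```bash
python3 - <<'E'
from h import *
import pickle
i,p,d=pickle.load(open("w1.pkl","rb"))
C=lambda a:np.array(a)/4+[165-.375,200-.375]
t=onplane(i,C([(58,130),(293,122),(312,400)]),.014); print("tray",t.round(4), np.linalg.norm(t[0]-t[1]))
print("mark",onplane(i,C([(197,75)]),.004).round(4))
W=cloud(i,d)
r=onplane(i,C([(521,300),(717,297),(620,210),(610,388),(553,232),(690,360),(548,365),(690,235)]),.099); print("rim",r.round(4))
A=np.c_[2*r[:,:2],np.ones(8)]; s=np.linalg.lstsq(A,(r[:,:2]**2).sum(1),rcond=None)[0]; print("c",s[:2],"rad",np.sqrt(s[2]+s[:2]@s[:2]))
print("handle",onplane(i,C([(572,400)]),.08).round(4))
m=onplane(i,C([(478,15),(788,90),(368,430)]),.004);print("mat",m.round(4),np.linalg.norm(m[0]-m[1]),np.linalg.norm(m[0]-m[2]))
print("stops top",onplane(i,C([(132,330),(250,325),(118,362),(236,362)]),.014).round(4),onplane(i,C([(120,362),(237,362)]),.045).round(4))
for uv in [(197,75),(150,150),(600,160),(700,150),(620,216),(600,382),(525,300),(712,297)]:
    u,v=np.round(C([uv])[0]).astype(int); print(uv,W[v,u].round(4))
E
```

```text
tray [[ 0.5616 -0.0235  0.014 ]
 [ 0.5441  0.083   0.014 ]
 [ 0.6871  0.1048  0.014 ]] 0.10788865282946826
mark [[0.5306 0.0363 0.004 ]]
rim [[0.5762 0.1877 0.099 ]
 [0.5655 0.2655 0.099 ]
 [0.5329 0.2205 0.099 ]
 [0.6115 0.2296 0.099 ]
 [0.5453 0.1959 0.099 ]
 [0.5949 0.26   0.099 ]
 [0.604  0.2027 0.099 ]
 [0.5401 0.2498 0.099 ]]
c [0.5720436  0.22658236] rad 0.03980066298259457
handle [[0.6307 0.2187 0.08  ]]
mat [[0.4863 0.1605 0.004 ]
 [0.5038 0.3079 0.004 ]
 [0.7073 0.1339 0.004 ]] 0.14848189793861494 0.2226769873885876
stops top [[0.6598 0.0153 0.014 ]
 [0.6498 0.0716 0.014 ]
 [0.6782 0.0094 0.014 ]
 [0.6707 0.0664 0.014 ]] [[0.6585 0.0175 0.045 ]
 [0.6515 0.0707 0.045 ]]
(197, 75) [0.5295 0.0367 0.0052]
(150, 150) [0.5652 0.0191 0.0153]
(600, 160) [0.5313 0.2186 0.0524]
(700, 150) [0.5373 0.2728 0.0053]
(620, 216) [0.5735 0.24   0.011 ]
(600, 382) [0.6098 0.226  0.0976]
(525, 300) [0.577  0.1896 0.0982]
(712, 297) [0.5657 0.264  0.0995]
```

```bash
python3 - <<'E'
from plan import *
rows([.535,.231,.22],-97.6,.6,n=12)
E
```

```text
from [0.4177 0.1399 0.3517] yaw -173.06 N 12 q [0.12 0.07 0.18 1.69 0.01 0.  ]
[[[-0.0107,0.0062,0.011],-6.29,0.6],[[-0.0113,0.005,0.011],-6.29,0.6],[[-0.0118,0.0038,0.011],-6.29,0.6],[[-0.0121,0.0024,0.011],-6.29,0.6],[[-0.0124,0.0011,0.0109],-6.29,0.6],[[-0.0124,-0.0002,0.0109],-6.29,0.6],[[-0.0123,-0.0016,0.0109],-6.29,0.6],[[-0.0121,-0.0029,0.0109],-6.29,0.6],[[-0.0117,-0.0042,0.0109],-6.29,0.6],[[-0.0112,-0.0055,0.0109],-6.29,0.6],[[-0.0105,-0.0067,0.0109],-6.29,0.6],[[-0.0098,-0.0078,0.0108],-6.29,0.6]]
```

carry_out(series=[[[-0.0107,0.0062,0.011],-6.3,0.6],[[-0.0113,0.005,0.011],-6.3,0.6],[[-0.0118,0.0038,0.011],-6.3,0.6],[[-0.012,0.0024,0.011],-6.3,0.6],[[-0.0124,0.001,0.011],-6.3,0.6],[[-0.0124,0,0.011],-6.3,0.6],[[-0.0123,-0.0016,0.011],-6.3,0.6],[[-0.012,-0.003,0.011],-6.3,0.6],[[-0.0117,-0.0042,0.011],-6.3,0.6],[[-0.011,-0.0055,0.011],-6.3,0.6],[[-0.0105,-0.0067,0.011],-6.3,0.6],[[0,0,0],0,0.6]])

```text
t: 3.6
ee_pos: [0.5253, 0.2234, 0.2222]
tool_rot: [-0.631, 0.776, 0.007, -0.002]
wrist_force: [0.4, -0.3, 0.4]
opening: 0.596
```

```bash
python3 - <<'E'
from plan import *
i,p,d=snap("w2"); st()
rows([.535,.231,.22],-97.6,.6)
E
```

```text
t 3.65 p [0.525  0.223  0.2232] yaw -101.97 F [-0.02 -0.27  0.29] op 0.6 q [ 0.25  0.29  0.14  1.43  0.01 -1.11] z [-0.0119  0.0077 -0.9999]
from [0.525  0.223  0.2232] yaw -101.97 N 1 q [ 0.25  0.29  0.14  1.43  0.01 -1.11]
[[[-0.0098,-0.0082,0.0032],-4.37,0.6]]
```

View pics/w2.png

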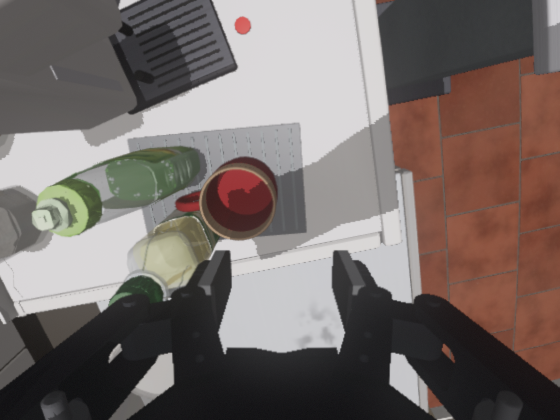

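Here the rim ellipse is centred near (238,201), the handle is at (190,202), the tray's stops are at (118,30) and (140,60), and the mark is at (243,25).

```bash
python3 - <<'E'
import pickle,cv2
i,p,d=pickle.load(open("w2.pkl","rb"))
cv2.imwrite("pics/w2c.png",cv2.resize(p[145:260,160:310,::-1],None,fx=5,fy=5,interpolation=cv2.INTER_CUBIC))
cv2.imwrite("pics/w2d.png",cv2.resize(p[0:120,100:260,::-1],None,fx=5,fy=5,interpolation=cv2.INTER_CUBIC))
E
```

```text
(no output)
```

View pics/w2c.png

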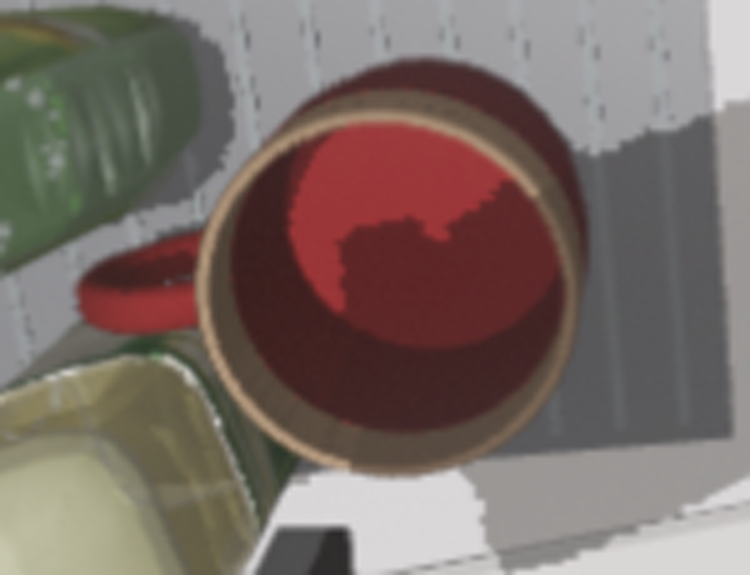

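View pics/w2d.png

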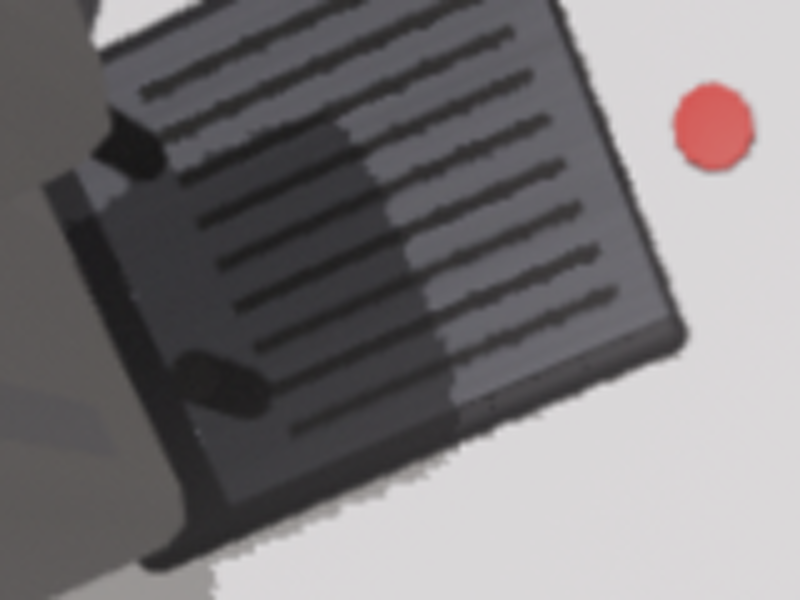

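```bash
python3 - <<'E'
from h import *
import pickle
i,p,d=pickle.load(open("w2.pkl","rb"))
C=lambda a:np.array(a)/5+[160-.4,145-.4]; D=lambda a:np.array(a)/5+[100-.4,-.4]
r=onplane(i,C([(198,290),(580,290),(390,110),(395,473),(250,160),(527,170),(255,415),(527,420)]),.099)
A=np.c_[2*r[:,:2],np.ones(8)]; s=np.linalg.lstsq(A,(r[:,:2]**2).sum(1),rcond=None)[0]; c=s[:2];print("c",c,"rad",np.sqrt(s[2]+c@c))
h=onplane(i,C([(80,290),(110,305)]),.086); print("handle",h.round(4),np.linalg.norm(h[:,:2]-c,axis=1),np.degrees(np.arctan2(h[:,1]-c[1],h[:,0]-c[0])))
print("mark",onplane(i,D([(714,126)]),.004))
# stops: base near front sides
print("stop base",onplane(i,D([(255,400),(150,160)]),.014).round(4)," top", onplane(i,D([(190,368),(112,130)]),.045).round(4))
print("tray corner",onplane(i,D([(686,345),(160,570)]),.014).round(4))
E
```

```text
c [0.57145548 0.22612255] rad 0.039424273258367185
handle [[0.6392 0.2137 0.086 ]
 [0.6338 0.2183 0.086 ]] [0.06887813 0.06281182] [-10.36123498  -7.1139201 ]
mark [[0.53093624 0.03586035 0.004     ]]
stop base [[0.6527 0.0736 0.014 ]
 [0.6613 0.0168 0.014 ]]  top [[0.6539 0.0703 0.045 ]
 [0.6559 0.0201 0.045 ]]
tray corner [[0.5481 0.0839 0.014 ]
 [0.6881 0.1062 0.014 ]]
```

carry_out(series=[[[-0.0105,-0.0085,0.01],-4.2,0.6],[[0,0,0.01],0,0.6],[[0,0,0],0,0.6]])

```text
t: 3.95
ee_pos: [0.5345, 0.23, 0.2044]
tool_rot: [-0.654, 0.757, 0.006, -0.002]
wrist_force: [-0.2, -0.4, 0.6]
opening: 0.595
```

```bash
python3 - <<'E'
from plan import *
st(); rows([.535,.2315,.045],-98,.6,n=7)
E
```

```text
t 3.95 p [0.5345 0.23   0.2044] yaw -98.38 F [-0.19 -0.39  0.56] op 0.595 q [ 0.26  0.32  0.13  1.39  0.01 -1.17] z [-0.0108  0.0075 -0.9999]
from [0.5345 0.23   0.2044] yaw -98.38 N 7 q [ 0.26  0.32  0.13  1.39  0.01 -1.17]
[[[-0.0001,-0.0003,0.0228],-0.05,0.6],[[-0.0001,-0.0003,0.0228],-0.05,0.6],[[-0.0001,-0.0003,0.0228],-0.05,0.6],[[-0.0001,-0.0003,0.0228],-0.05,0.6],[[-0.0001,-0.0003,0.0228],-0.05,0.6],[[-0.0001,-0.0003,0.0228],-0.05,0.6],[[-0.0001,-0.0003,0.0228],-0.05,0.6]]
```

carry_out(series=[[[0,-0.0003,0.023],0,0.6],[[0,-0.0003,0.023],0,0.6],[[0,-0.0003,0.023],0,0.6],[[0,-0.0003,0.022],0,0.6],[[0,-0.0003,0.02],0,0.6],[[0,-0.0003,0.02],0,0.6],[[0,-0.0003,0.02],0,0.6],[[0,0,0.01],0,0.6],[[0,0,0],0,0.6]])

```text
t: 4.85
ee_pos: [0.5332, 0.2267, 0.0466]
tool_rot: [-0.642, 0.767, 0.004, 0.002]
wrist_force: [-0.3, 0.4, -0.9]
opening: 0.597
```

```bash
python3 - <<'E'
from plan import *
st(); snap("w3")
E
```

```text
t 4.85 p [0.5332 0.2267 0.0466] yaw -100.13 F [-0.29  0.35 -0.93] op 0.597 q [ 0.25  0.39 -0.18  1.    0.01 -1.14] z [-0.0016  0.0089 -1.    ]
```

View pics/w3.png

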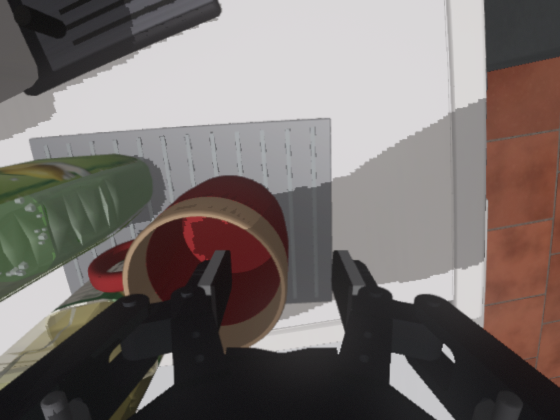

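The wrist view shows one finger inside the mug at (215,275), the other outside at (345,275) and the wall between them. I'll trim by a few mm and close.

carry_out(series=[[[-0.005,-0.001,0.003],-1.5,0.6],[[-0.002,0,0.003],0,0.6],[[0,0,0],0,0.4],[[0,0,0],0,0],[[0,0,0],0,0],[[0,0,0],0,0],[[0,0,0],0,0],[[0,0,0],0,0]], grip_force=40)

```text
t: 5.7
ee_pos: [0.5379, 0.2348, 0.045]
tool_rot: [-0.652, 0.758, 0.002, 0.005]
wrist_force: [-0.6, -0.4, -0.0]
opening: 0.001
```

```bash
python3 - <<'E'
from plan import *
st(); rows([.46,.2,.22],-98,0,n=8)
E
```

```text
t 5.7 p [0.5379 0.2348 0.045 ] yaw -98.55 F [-0.55 -0.37 -0.  ] op 0.001 q [ 0.26  0.4  -0.17  1.    0.01 -1.16] z [ 0.005   0.0106 -0.9999]
from [0.5379 0.2348 0.045 ] yaw -98.55 N 8 q [ 0.26  0.4  -0.17  1.    0.01 -1.16]
[[[0.0055,0.0089,-0.022],-0.07,0],[[0.0055,0.0089,-0.022],-0.07,0],[[0.0055,0.0089,-0.022],-0.07,0],[[0.0055,0.0089,-0.022],-0.07,0],[[0.0055,0.0089,-0.022],-0.07,0],[[0.0055,0.0089,-0.022],-0.07,0],[[0.0054,0.0089,-0.022],-0.07,0],[[0.0054,0.009,-0.022],-0.07,0]]
```

```bash
python3 - <<'E'
from plan import *
snap("w4")
p,d=env.camera("scene"); cv2.imwrite("pics/s4.png",cv2.resize(p[180:340,130:290,::-1],None,fx=3.5,fy=3.5,interpolation=cv2.INTER_CUBIC)); st()
E
```

```text
t 5.8 p [0.5379 0.2348 0.0449] yaw -98.55 F [-0.82  0.27 -0.32] op 0.001 q [ 0.26  0.4  -0.17  1.    0.01 -1.16] z [ 0.0049  0.0105 -0.9999]
```

View pics/w4.png

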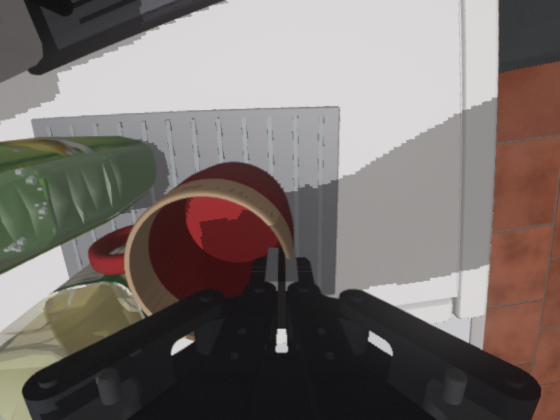

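View pics/s4.png

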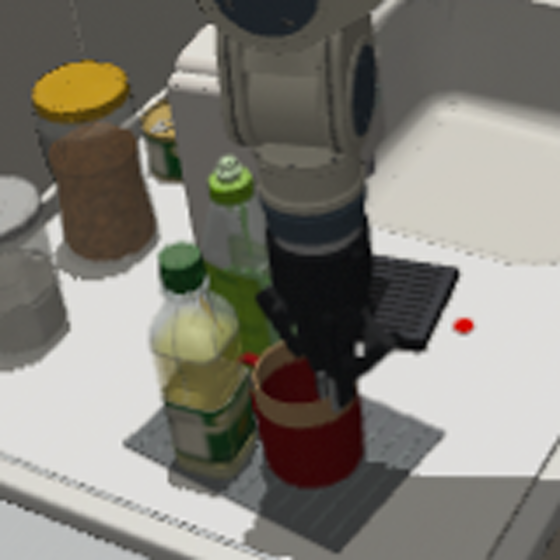

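```bash
python3 - <<'E'
from h import *
import pickle
i,p,d=pickle.load(open("w4.pkl","rb")); W=cloud(i,d)
tcp=np.array([.5379,.2348,.0449]); y=np.radians(-98.55); X=np.array([np.cos(y),np.sin(y),0]);Y=np.array([np.sin(y),-np.cos(y),0])
for v in (252,258,264,270,278):
    print(v,[(u,int((np.dot(W[v,u]-tcp,Y))*1e4)/10,int(np.dot(W[v,u]-tcp,X)*1e4)/10,int(W[v,u,2]*1e3)) for u in range(262,304,3)])
cv2.imwrite("pics/w4c.png",cv2.resize(p[230:350,200:360,::-1],None,fx=5,fy=5,interpolation=cv2.INTER_NEAREST))
E
```

```text
252 [(262, -15.7, -26.5, 11), (265, -13.4, -26.3, 11), (268, -7.0, 10.9, 92), (271, -5.6, 10.6, 92), (274, -4.1, 10.8, 92), (277, -2.7, 10.7, 92), (280, -1.3, 10.3, 91), (283, 0.1, 11.0, 92), (286, 1.4, 14.0, 99), (289, 2.8, 13.8, 99), (292, 4.4, 10.3, 91), (295, 5.7, 11.2, 93), (298, 12.4, -29.4, 4), (301, 14.8, -29.6, 4)]
258 [(262, -10.1, 6.7, 90), (265, -8.6, 6.8, 90), (268, -6.7, 10.5, 98), (271, -5.3, 11.8, 101), (274, -4.0, 10.5, 98), (277, -2.6, 11.2, 99), (280, -1.2, 10.6, 98), (283, 0.0, 10.5, 98), (286, 1.4, 11.3, 99), (289, 2.7, 11.4, 100), (292, 4.1, 10.9, 99), (295, 5.5, 11.1, 99), (298, 7.3, 7.1, 91), (301, 8.8, 6.8, 90)]
264 [(262, -9.6, 7.1, 97), (265, -8.2, 7.4, 98), (268, -6.5, 10.7, 104), (271, -5.2, 10.6, 104), (274, -3.8, 11.1, 105), (277, -2.5, 10.7, 104), (280, -1.2, 11.0, 105), (283, 0.0, 10.8, 104), (286, 1.3, 10.6, 104), (289, 2.6, 11.1, 105), (292, 4.0, 10.5, 104), (295, 5.3, 10.6, 104), (298, 7.1, 6.7, 96), (301, 8.5, 6.6, 96)]
270 [(262, -9.3, 6.9, 103), (265, -7.9, 6.9, 103), (268, -6.2, 10.4, 109), (271, -5.0, 10.7, 110), (274, -3.7, 10.8, 110), (277, -2.4, 11.5, 111), (280, -1.2, 10.5, 109), (283, 0.0, 10.5, 109), (286, 1.3, 10.6, 110), (289, 2.5, 10.5, 109), (292, 3.8, 10.8, 110), (295, 5.1, 10.7, 110), (298, 6.7, 7.3, 103), (301, 8.1, 6.9, 103)]
278 [(262, -8.8, 6.7, 109), (265, -7.1, 11.2, 117), (268, -5.9, 10.7, 117), (271, -4.7, 11.0, 117), (274, -3.5, 10.8, 117), (277, -2.3, 11.0, 117), (280, -1.1, 11.2, 117), (283, 0.0, 11.5, 118), (286, 1.2, 10.6, 116), (289, 2.3, 11.3, 118), (292, 3.6, 10.5, 116), (295, 4.8, 11.0, 117), (298, 5.9, 11.4, 118), (301, 7.7, 6.7, 109)]
```

View pics/w4c.png

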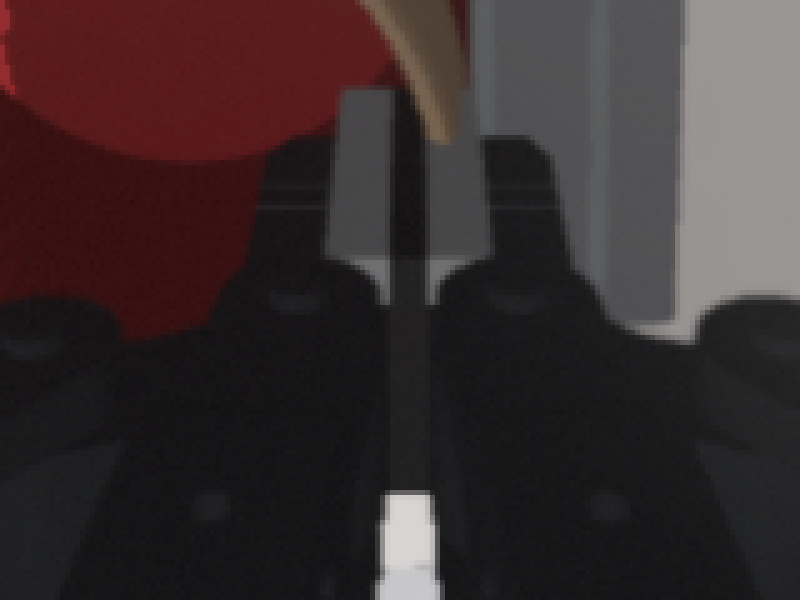

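```bash
python3 - <<'E'
from plan import *
import pickle
st()
i=env.camera_info("scene"); p,d=env.camera("scene"); 
tcp=env.state()["ee_pos"]; print("tcp px",proj(i,tcp),"z=.09",proj(i,tcp+[0,0,.045]))
cv2.imwrite("pics/s5.png",cv2.resize(p[260:330,190:260,::-1],None,fx=8,fy=8,interpolation=cv2.INTER_NEAREST))
W=cloud(i,d)
for v in range(284,302,2): print(v,[(u,)+tuple((W[v,u]*1e3).round().tolist()) for u in range(220,234,3)])
j,p3,d3=pickle.load(open("w3.pkl","rb")); W3=cloud(j,d3)
for v in range(250,300,8): print(v,[(u,)+tuple((W3[v,u]*1e3).round().tolist()) for u in (210,215,220,225,340,345,350)])
E
```

```text
t 5.8 p [0.5379 0.2348 0.0449] yaw -98.55 F [-0.82  0.27 -0.32] op 0.001 q [ 0.26  0.4  -0.17  1.    0.01 -1.16] z [ 0.0049  0.0105 -0.9999]
tcp px [[226.70955836 304.02420678]] z=.09 [[225.16304631 292.33823146]]
284 [(220, 543.0, 247.0, 129.0), (223, 532.0, 248.0, 134.0), (226, 522.0, 249.0, 139.0), (229, 516.0, 243.0, 136.0), (232, 502.0, 251.0, 149.0)]
286 [(220, 550.0, 237.0, 111.0), (223, 534.0, 247.0, 125.0), (226, 524.0, 247.0, 129.0), (229, 515.0, 247.0, 133.0), (232, 503.0, 250.0, 140.0)]
288 [(220, 551.0, 237.0, 103.0), (223, 536.0, 244.0, 115.0), (226, 528.0, 242.0, 116.0), (229, 515.0, 247.0, 125.0), (232, 504.0, 250.0, 132.0)]
290 [(220, 582.0, 196.0, 47.0), (223, 539.0, 242.0, 105.0), (226, 530.0, 240.0, 106.0), (229, 521.0, 239.0, 109.0), (232, 532.0, 209.0, 78.0)]
292 [(220, 585.0, 193.0, 36.0), (223, 539.0, 243.0, 98.0), (226, 531.0, 240.0, 99.0), (229, 522.0, 239.0, 101.0), (232, 528.0, 217.0, 79.0)]
294 [(220, 587.0, 192.0, 26.0), (223, 538.0, 246.0, 94.0), (226, 530.0, 244.0, 95.0), (229, 523.0, 239.0, 93.0), (232, 528.0, 217.0, 71.0)]
296 [(220, 542.0, 255.0, 93
[... 1090 characters left out ...]
19.0, 103.0), (340, 508.0, 224.0, 110.0), (345, 507.0, 220.0, 117.0), (350, 505.0, 221.0, 116.0)]
282 [(210, 560.0, 211.0, 122.0), (215, 558.0, 212.0, 122.0), (220, 559.0, 216.0, 114.0), (225, 560.0, 222.0, 104.0), (340, 509.0, 227.0, 111.0), (345, 508.0, 222.0, 119.0), (350, 506.0, 221.0, 123.0)]
290 [(210, 559.0, 212.0, 126.0), (215, 558.0, 214.0, 124.0), (220, 559.0, 219.0, 115.0), (225, 560.0, 225.0, 105.0), (340, 509.0, 230.0, 112.0), (345, 508.0, 225.0, 121.0), (350, 507.0, 223.0, 125.0)]
298 [(210, 560.0, 216.0, 126.0), (215, 559.0, 217.0, 124.0), (220, 560.0, 222.0, 116.0), (225, 561.0, 229.0, 106.0), (340, 510.0, 234.0, 113.0), (345, 509.0, 228.0, 121.0), (350, 507.0, 226.0, 125.0)]
```

View pics/s5.png

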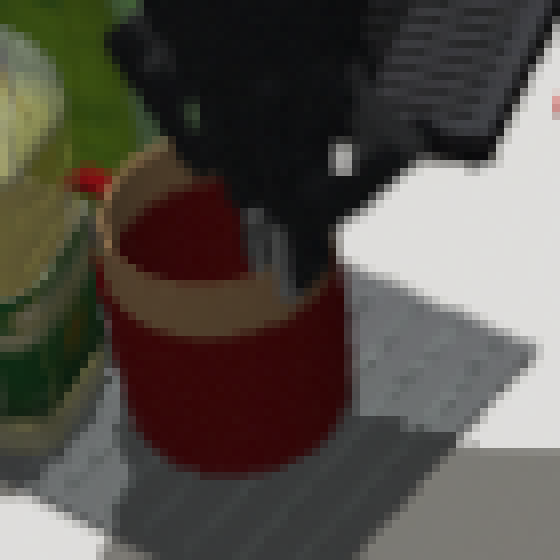

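Both cameras put the shut fingertips at z ≈ 0.087 m, while the reported TCP z is 0.045. They also get the mug rim, the mug floor and the mat right. So the fingertips sit about 42 mm above the reported TCP, and the jaws closed on the ungrippable top band. I'll open, go about 45 mm lower while watching the force, and check again.

carry_out(series=[[[0,0,0],0,0.6],[[0.0035,0.0025,0],0,0.6],[[0,0,0],0,0.6],[[0,0,0.01],0,0.6],[[0,0,0.01],0,0.6],[[0,0,0],0,0.6]])

```text
t: 6.45
ee_pos: [0.5345, 0.2315, 0.023]
tool_rot: [-0.652, 0.758, 0.002, 0.005]
wrist_force: [-0.0, -0.7, -0.1]
opening: 0.596
```

```bash
python3 - <<'E'
from plan import *
st(); snap("w6")
E
```

```text
t 6.45 p [0.5345 0.2315 0.023 ] yaw -98.56 F [-0.03 -0.71 -0.15] op 0.596 q [ 0.26  0.41 -0.21  0.94  0.01 -1.16] z [ 0.0047  0.0105 -0.9999]
```

View pics/w6.png

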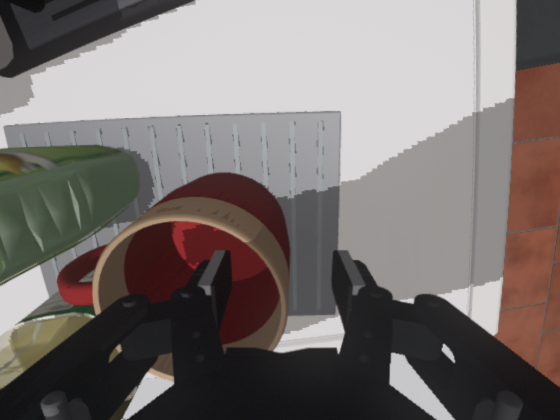

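The inner finger is at (215,275), inside the mug, and the rim's right side is at (285,290), between the fingers. Before going lower I'll check that the finger linkage clears the rim.

```bash
python3 - <<'E'
from h import *
import pickle
i,p,d=pickle.load(open("w6.pkl","rb")); W=cloud(i,d)
for uv in [(215,265),(205,330),(185,310),(165,315),(140,310),(130,315),(110,335),(90,355),(70,380),(230,360),(280,370),(330,360)]:
    print(uv,(W[uv[1],uv[0]]*1e3).round())
E
```

```text
(215, 265) [562. 216.  84.]
(205, 330) [553. 211. 135.]
(185, 310) [565. 215. 118.]
(165, 315) [573. 218. 115.]
(140, 310) [579. 212. 120.]
(130, 315) [581. 212. 122.]
(110, 335) [583. 212. 131.]
(90, 355) [584. 212. 140.]
(70, 380) [584. 212. 147.]
(230, 360) [547. 218. 139.]
(280, 370) [534. 220. 143.]
(330, 360) [521. 222. 139.]
```

carry_out(series=[[[0,0,0],0,0.4],[[0,0,0.008],0,0.4],[[0,0,0.008],0,0.4],[[0,0,0.006],0,0.4],[[0,0,0],0,0.4]])

```text
t: 7.0
ee_pos: [0.5349, 0.2319, -0.0005]
tool_rot: [-0.652, 0.758, 0.002, 0.005]
wrist_force: [-0.0, -0.1, 0.1]
opening: 0.4
```

carry_out(series=[[[0,0,0],0,0],[[0,0,0],0,0],[[0,0,0],0,0],[[0,0,0],0,0],[[0,0,0],0,0],[[0,0,0],0,0]], grip_force=40)

```text
t: 7.6
ee_pos: [0.5346, 0.2319, -0.0008]
tool_rot: [-0.652, 0.758, 0.003, 0.005]
wrist_force: [0.5, 0.7, -3.1]
opening: 0.063
```

```bash
python3 - <<'E'
from plan import *
st(); snap("w7")
E
```

```text
t 7.6 p [ 0.5346  0.2319 -0.0008] yaw -98.56 F [ 0.51  0.66 -3.06] op 0.063 q [ 0.26  0.43 -0.24  0.89  0.01 -1.16] z [ 0.0041  0.0105 -0.9999]
```

View pics/w7.png

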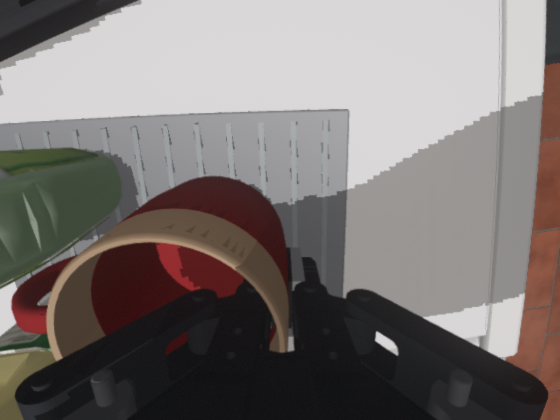

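The jaws have stopped on the wall at opening 0.063, with the outer finger visible at (295,265). I'll lift slowly, then back out along the handle line.

carry_out(series=[[[0,0,-0.006],0,0],[[0,0,-0.008],0,0],[[0,0,-0.008],0,0],[[0,0,-0.008],0,0],[[0,0,0],0,0]], grip_force=60)

```text
t: 8.15
ee_pos: [0.5345, 0.2316, 0.0324]
tool_rot: [-0.652, 0.758, 0.003, 0.005]
wrist_force: [0.2, -0.4, -2.2]
opening: 0.048
```

```bash
python3 - <<'E'
from plan import *
st(); snap("w8")
p,d=env.camera("scene"); cv2.imwrite("pics/s8.png",cv2.resize(p[180:340,130:290,::-1],None,fx=3.5,fy=3.5,interpolation=cv2.INTER_CUBIC))
E
```

```text
t 8.15 p [0.5345 0.2316 0.0324] yaw -98.56 F [ 0.17 -0.41 -2.2 ] op 0.048 q [ 0.26  0.4  -0.2   0.97  0.01 -1.16] z [ 0.0045  0.0106 -0.9999]
```

View pics/s8.png

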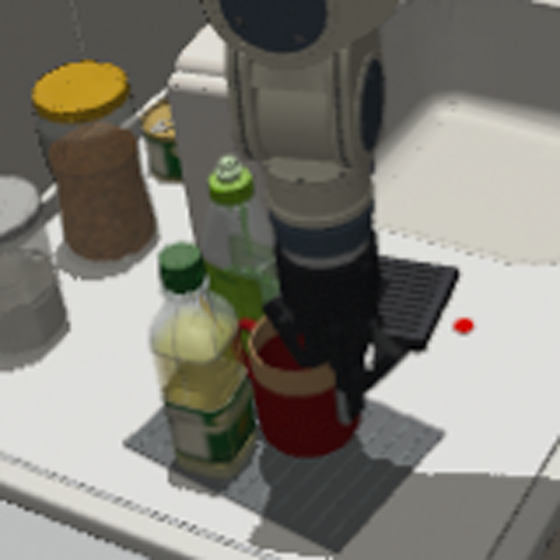

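View pics/w8.png

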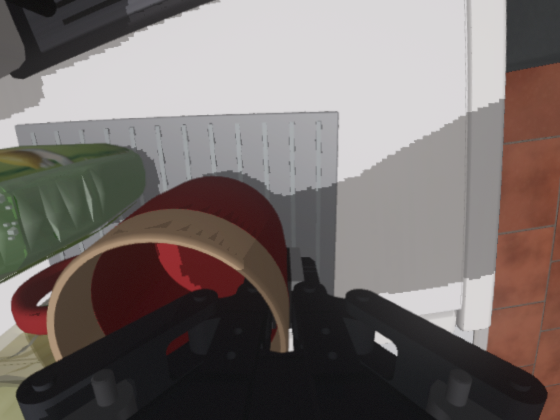

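carry_out(series=[[[0,0.01,-0.002],0,0],[[0,0.015,-0.003],0,0],[[0,0.02,-0.005],0,0],[[0,0.02,-0.01],0,0],[[0,0.02,-0.012],0,0],[[0.005,0.015,-0.012],0,0],[[0.01,0.005,-0.005],0,0],[[0,0,0],0,0]])

```text
t: 9.05
ee_pos: [0.4143, 0.2313, 0.0798]
tool_rot: [-0.653, 0.757, 0.004, 0.002]
wrist_force: [1.1, -0.4, -2.8]
opening: 0.052
```

```bash
python3 - <<'E'
from plan import *
st(); rows([.462,.10,.075],90,0,dturn=7.5)
E
```

```text
t 9.05 p [0.4143 0.2313 0.0798] yaw -98.46 F [ 1.06 -0.39 -2.75] op 0.052 q [ 0.33  0.2  -0.37  1.01  0.01 -1.1 ] z [-0.0035  0.0087 -1.    ]
from [0.4143 0.2313 0.0798] yaw -98.46 N 23 q [ 0.33  0.2  -0.37  1.01  0.01 -1.1 ]
[[[0.0053,-0.0029,0.0002],7.46,0],[[0.0049,-0.0036,0.0002],7.46,0],[[0.0044,-0.0042,0.0002],7.46,0],[[0.0038,-0.0047,0.0002],7.46,0],[[0.0032,-0.0052,0.0002],7.46,0],[[0.0025,-0.0055,0.0002],7.46,0],[[0.0018,-0.0058,0.0002],7.46,0],[[0.001,-0.006,0.0002],7.46,0],[[0.0002,-0.0061,0.0002],7.46,0],[[-0.0006,-0.006,0.0002],7.46,0],[[-0.0014,-0.0059,0.0002],7.46,0],[[-0.0021,-0.0057,0.0002],7.46,0],[[-0.0028,-0.0054,0.0002],7.46,0],[[-0.0035,-0.005,0.0002],7.46,0],[[-0.0041,-0.0045,0.0002],7.46,0],[[-0.0047,-0.0039,0.0002],7.46,0],[[-0.0051,-0.0032,0.0002],7.46,0],[[-0.0055,-0.0025,0.0002],7.46,0],[[-0.0058,-0.0018,0.0002],7.46,0],[[-0.006,-0.001,0.0003],7.46,0],[[-0.0061,-0.0003,0.0003],7.46,0],[[-0.006,0.0005,0.0003],7.46,0],[[-0.0059,0.0013,0.0003],7.46,0]]
```

carry_out(series=[[[0.0053,-0.003,0],7.5,0],[[0.005,-0.0036,0],7.5,0],[[0.0044,-0.0042,0],7.5,0],[[0.0038,-0.0047,0],7.5,0],[[0.0032,-0.0052,0],7.5,0],[[0.0025,-0.0055,0],7.5,0],[[0.0018,-0.0058,0],7.5,0],[[0.001,-0.006,0],7.5,0],[[0,-0.006,0],7.5,0],[[-0.0006,-0.006,0],7.5,0],[[-0.0014,-0.006,0],7.5,0],[[-0.002,-0.0057,0],7.5,0]])

```text
t: 10.25
ee_pos: [0.441, 0.1572, 0.0728]
tool_rot: [0.108, 0.994, 0.004, -0.003]
wrist_force: [0.6, 0.6, -2.4]
opening: 0.054
```

carry_out(series=[[[-0.0028,-0.0054,0],7.5,0],[[-0.0035,-0.005,0],7.5,0],[[-0.004,-0.0045,0],7.5,0],[[-0.0047,-0.004,0],7.5,0],[[-0.005,-0.0032,0],7.5,0],[[-0.0055,-0.0025,0],7.5,0],[[-0.0058,-0.0018,0],7.5,0],[[-0.006,-0.001,0],7.5,0],[[-0.006,0,0],7.5,0],[[0,0,0],0,0]])

```text
t: 11.25
ee_pos: [0.4584, 0.0984, 0.0661]
tool_rot: [0.665, 0.747, 0.001, -0.006]
wrist_force: [0.6, -0.4, -3.2]
opening: 0.054
```

```bash
python3 - <<'E'
from plan import *
snap("w9");st(); rows([.462,.10,.075],90,0,dturn=7.5)
p,d=env.camera("scene"); cv2.imwrite("pics/s9.png",cv2.resize(p[180:360,150:330,::-1],None,fx=3,fy=3,interpolation=cv2.INTER_CUBIC))
E
```

```text
t 11.3 p [0.4582 0.0987 0.0661] yaw 96.95 F [ 0.38  0.09 -2.74] op 0.055 q [ 0.03  0.2  -0.4   0.98  0.01  1.48] z [-0.0081  0.0092 -0.9999]
from [0.4582 0.0987 0.0661] yaw 96.95 N 1 q [ 0.03  0.2  -0.4   0.98  0.01  1.48]
[[[0.0009,0.0038,-0.0089],6.95,0]]
```

View pics/s9.png

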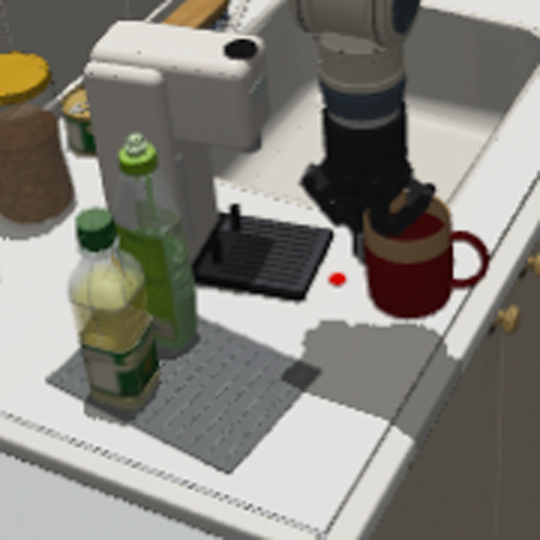

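View pics/w9.png

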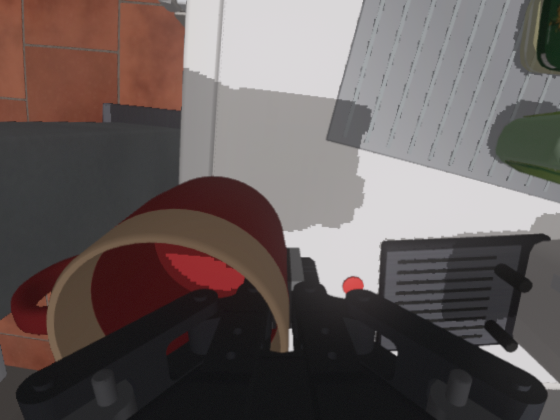

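The mug hangs upright over the strip with its handle towards the robot (scene crop: mug (410,250), handle (470,260)). I'll lower it now.

carry_out(series=[[[0,0,0.012],4,0],[[0,0,0.015],0,0],[[0,0,0.015],0,0],[[0,0,0.012],0,0],[[0,0,0.008],0,0],[[0,0,0],0,0]])

```text
t: 11.95
ee_pos: [0.4584, 0.1008, 0.0018]
tool_rot: [0.681, 0.732, 0.001, -0.006]
wrist_force: [0.3, 0.7, -2.6]
opening: 0.052
```

```bash
python3 - <<'E'
from plan import *
st()
E
```

```text
t 11.95 p [0.4584 0.1008 0.0018] yaw 94.11 F [ 0.26  0.65 -2.57] op 0.052 q [ 0.03  0.27 -0.5   0.81  0.01  1.53] z [-0.0063  0.0097 -0.9999]
```

carry_out(series=[[[0,0,0.003],0,0],[[0,0,0.002],0,0],[[0,0,0.001],0,0]])

```text
t: 12.25
ee_pos: [0.4592, 0.1011, -0.0036]
tool_rot: [0.68, 0.733, 0.002, -0.005]
wrist_force: [0.4, 0.2, -2.4]
opening: 0.055
```

carry_out(series=[[[0,0,0.001],0,0],[[0,0,0.001],0,0]])

```text
t: 12.45
ee_pos: [0.4599, 0.1013, -0.0048]
tool_rot: [0.68, 0.733, 0.003, -0.005]
wrist_force: [-2.0, 1.4, 11.7]
opening: 0.05
```

Contact, at +11.7 N. I'll open and withdraw straight up.

carry_out(series=[[[0,0,0],0,0.4],[[0,0,0],0,0.4],[[0,0,0],0,0.4],[[0,0,-0.02],0,0.4],[[0,0,-0.03],0,0.4],[[0,0,-0.04],0,0.4],[[0,0,-0.04],0,0.4],[[0,0,-0.04],0,0.4],[[0,0,-0.04],0,0.5],[[0,0,0],0,0.5]])

```text
t: 13.45
ee_pos: [0.4596, 0.0987, 0.2138]
tool_rot: [0.68, 0.733, 0.002, -0.005]
wrist_force: [0.8, -0.5, 0.2]
opening: 0.5
```

```bash
python3 - <<'E'
from plan import *
snap("w10"); st(); rows([.40,.10,.20],180,.5,n=12)
E
```

```text
t 13.5 p [0.4589 0.0987 0.2115] yaw 94.27 F [ 0.29  0.7  -0.56] op 0.503 q [ 0.03  0.12 -0.11  1.35  0.01  1.52] z [-0.0066  0.0097 -0.9999]
from [0.4589 0.0987 0.2115] yaw 94.27 N 12 q [ 0.03  0.12 -0.11  1.35  0.01  1.52]
[[[0.0005,-0.0049,0.001],-7.14,0.5],[[0.0011,-0.0048,0.001],-7.14,0.5],[[0.0017,-0.0046,0.001],-7.14,0.5],[[0.0022,-0.0044,0.001],-7.14,0.5],[[0.0027,-0.0041,0.001],-7.14,0.5],[[0.0032,-0.0037,0.001],-7.14,0.5],[[0.0037,-0.0033,0.001],-7.14,0.5],[[0.004,-0.0028,0.001],-7.14,0.5],[[0.0043,-0.0022,0.001],-7.14,0.5],[[0.0046,-0.0017,0.001],-7.14,0.5],[[0.0048,-0.0011,0.001],-7.14,0.5],[[0.0049,-0.0005,0.001],-7.14,0.5]]
```

View pics/w10.png

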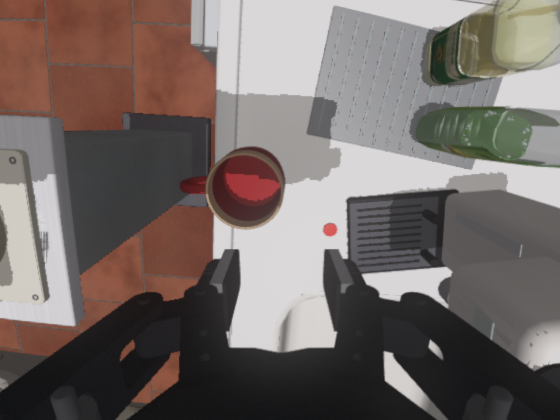

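The mug stands on the strip: rim ellipse centre about (246,188), handle at (193,186). The tray is at (403,232) and the mark at (330,230).

```bash
python3 - <<'E'
import pickle,cv2
i,p,d=pickle.load(open("w10.pkl","rb"))
cv2.imwrite("pics/w10c.png",cv2.resize(p[135:240,165:300,::-1],None,fx=5.5,fy=5.5,interpolation=cv2.INTER_CUBIC))
cv2.imwrite("pics/w10d.png",cv2.resize(p[180:280,310:470,::-1],None,fx=5,fy=5,interpolation=cv2.INTER_CUBIC))
E
```

```text
(no output)
```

View pics/w10c.png

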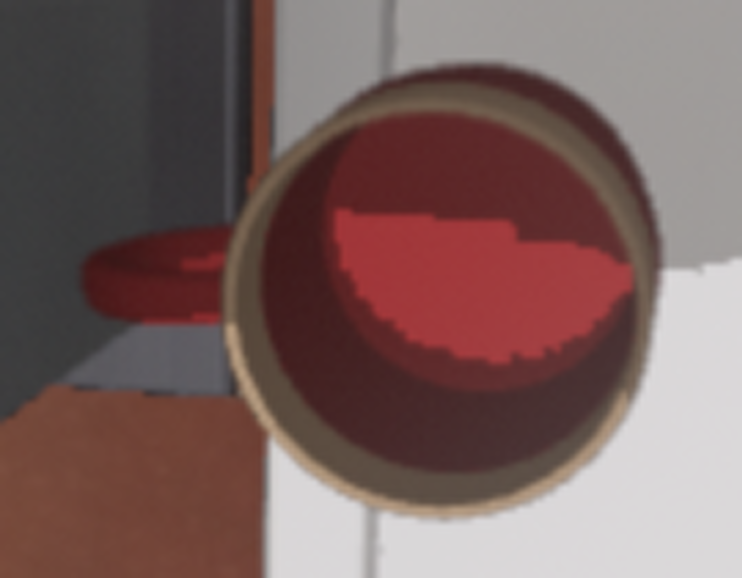

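View pics/w10d.png

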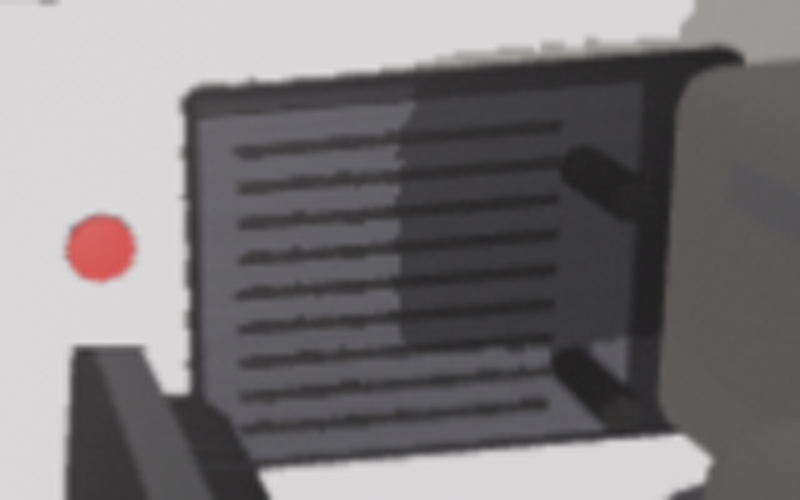

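```bash
cat > mug.py <<'E'
from h import *
import pickle,sys
def circ(r):
    A=np.c_[2*r[:,:2],np.ones(len(r))]; s=np.linalg.lstsq(A,(r[:,:2]**2).sum(1),rcond=None)[0]; c=s[:2]; return c,np.sqrt(s[2]+c@c)
def handle(i,p,d,c,base=0.):
    W=cloud(i,d); hsv=cv2.cvtColor(p,cv2.COLOR_RGB2HSV)
    red=((hsv[...,0]<10)|(hsv[...,0]>170))&(hsv[...,1]>150)
    rr=np.hypot(W[...,0]-c[0],W[...,1]-c[1])
    m=red&(rr>.050)&(rr<.082)&(W[...,2]>base+.066)&(W[...,2]<base+.095)
    P=W[m]; print("n",len(P)); top=P[P[:,2]>base+.078]
    for Q in (P,top):
        a=np.degrees(np.arctan2(Q[:,1]-c[1],Q[:,0]-c[0]))%360
        print(len(Q),"mean",Q.mean(0).round(4),"ang med",np.median(a).round(2),"rmax",np.hypot(*(Q[:,:2]-c).T).max().round(4), "pct",np.percentile(a,[5,95]).round(1))
E
python3 - <<'E'
from mug import *
i,p,d=pickle.load(open("w10.pkl","rb"))
C=lambda a:np.array(a)/5.5+[165-.41,135-.41]; D=lambda a:np.array(a)/5+[310-.4,180-.4]
r=onplane(i,C([(223,290),(653,290),(425,100),(445,518),(270,170),(590,170),(300,460),(590,440)]),.095)
c,rad=circ(r); print(c,rad); handle(i,p,d,c)
h=onplane(i,C([(82,270),(150,270),(150,240)]),.084); print(h.round(4))
print("mark",onplane(i,D([(101,248)]),.004).round(4))
t=onplane(i,D([(185,92),(742,52),(255,465)]),.014);print("tray",t.round(4))
print("stop base",onplane(i,D([(563,160),(555,365)]),.014).round(4))
E
```

```text
[0.42176194 0.10049725] 0.039202314057520206
n 163
163 mean [0.3624 0.0976 0.0822] ang med 182.59 rmax 0.0715 pct [179.  187.4]
141 mean [0.3638 0.0974 0.0834] ang med 182.87 rmax 0.0684 pct [178.9 187.4]
[[0.3526 0.1013 0.084 ]
 [0.3657 0.1023 0.084 ]
 [0.3657 0.1081 0.084 ]]
mark [[0.5312 0.0362 0.004 ]]
tray [[ 0.546   0.0838  0.014 ]
 [ 0.6911  0.1059  0.014 ]
 [ 0.58   -0.021   0.014 ]]
stop base [[0.649  0.0732 0.014 ]
 [0.6589 0.015  0.014 ]]
```

```bash
python3 - <<'E'
from plan import *
rows([.35,.0964,.16],183.5,.5,n=12)
E
```

```text
from [0.4589 0.0987 0.2115] yaw 94.27 N 12 q [ 0.03  0.12 -0.11  1.35  0.01  1.52]
[[[0.0004,-0.009,0.0043],-7.44,0.5],[[0.0016,-0.0089,0.0044],-7.44,0.5],[[0.0027,-0.0086,0.0044],-7.44,0.5],[[0.0038,-0.0082,0.0044],-7.44,0.5],[[0.0049,-0.0076,0.0044],-7.44,0.5],[[0.0058,-0.0069,0.0044],-7.44,0.5],[[0.0067,-0.0061,0.0044],-7.44,0.5],[[0.0074,-0.0052,0.0044],-7.44,0.5],[[0.008,-0.0042,0.0044],-7.44,0.5],[[0.0085,-0.0031,0.0044],-7.44,0.5],[[0.0088,-0.002,0.0044],-7.44,0.5],[[0.009,-0.0008,0.0044],-7.44,0.5]]
```

carry_out(series=[[[0.0004,-0.009,0.004],-7.5,0.5],[[0.0016,-0.009,0.004],-7.5,0.5],[[0.0027,-0.0086,0.004],-7.5,0.5],[[0.0038,-0.0082,0.004],-7.5,0.5],[[0.005,-0.0076,0.004],-7.5,0.5],[[0.0058,-0.007,0.004],-7.5,0.5],[[0.0067,-0.006,0.004],-7.5,0.5],[[0.0074,-0.0052,0.004],-7.5,0.5],[[0.008,-0.0042,0.004],-7.5,0.5],[[0.0085,-0.003,0.004],-7.5,0.5],[[0.009,-0.002,0.004],-7.5,0.5],[[0,0,0],0,0.5]])

```text
t: 14.7
ee_pos: [0.3481, 0.0933, 0.1546]
tool_rot: [-0.001, 1.0, 0.004, -0.013]
wrist_force: [-0.3, 0.6, -0.3]
opening: 0.5
```

```bash
python3 - <<'E'
from plan import *
snap("w11"); st(); rows([.35,.0964,.13],183.5,.5)
E
```

```text
t 14.75 p [0.3489 0.0933 0.1549] yaw 179.85 F [ 1.09 -0.33  0.17] op 0.497 q [ 0.02 -0.03 -0.42  1.21  0.01  0.02] z [-0.0249  0.0088 -0.9997]
from [0.3489 0.0933 0.1549] yaw 179.85 N 1 q [ 0.02 -0.03 -0.42  1.21  0.01  0.02]
[[[-0.0017,0.0029,0.0249],-3.65,0.5]]
```

View pics/w11.png

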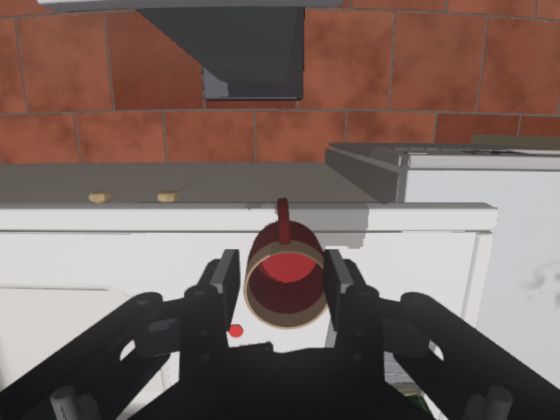

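The handle shows at (284,220), midway between the fingers, with the mug rim centred at (288,285).

```bash
python3 - <<'E'
from mug import *
i,p,d=pickle.load(open("w11.pkl","rb"))
handle(i,p,d,np.array([.4218,.1005]))
cv2.imwrite("pics/w11c.png",cv2.resize(p[180:340,210:360,::-1],None,fx=3.7,fy=3.7,interpolation=cv2.INTER_CUBIC))
E
```

```text
n 1
1 mean [0.362  0.0985 0.0847] ang med 181.94 rmax 0.0598 pct [181.9 181.9]
1 mean [0.362  0.0985 0.0847] ang med 181.94 rmax 0.0598 pct [181.9 181.9]
```

View pics/w11c.png

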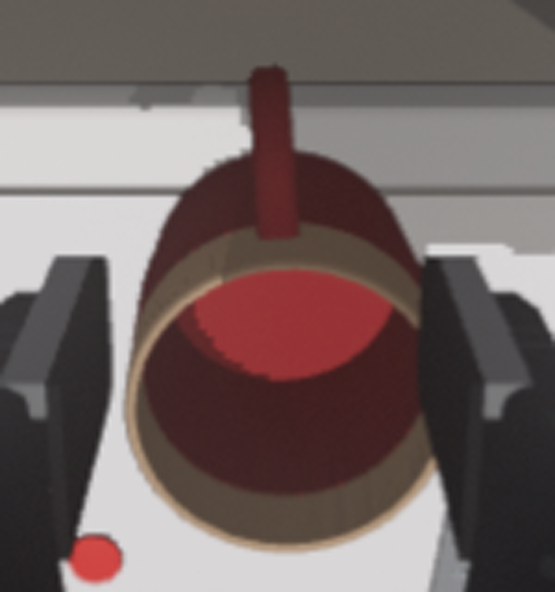

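```bash
python3 - <<'E'
from mug import *
i,p,d=pickle.load(open("w11.pkl","rb"))
C=lambda a:np.array(a)/3.7+[210-.36,180-.36]
r=onplane(i,C([(127,400),(285,552),(285,267),(180,510),(390,510),(165,315),(420,325)]),.095)
c,rad=circ(r); print(c,rad)
h=onplane(i,C([(270,80),(278,225),(250,80),(290,80)]),.084)
print(h.round(4)); v=h[0]-h[1]; print(np.degrees(np.arctan2(v[1],v[0])), [np.degrees(np.arctan2(a[1]-c[1],a[0]-c[0])) for a in h], np.hypot(*(h[:,:2]-c).T))
E
```

```text
[0.4216427 0.0996082] 0.03838067396980543
[[0.3418 0.0955 0.084 ]
 [0.3775 0.0975 0.084 ]
 [0.3418 0.0908 0.084 ]
 [0.3418 0.1001 0.084 ]]
-176.74111584656444 [np.float64(-177.03004384745276), np.float64(-177.26407135592547), np.float64(-173.72298964111414), np.float64(179.6420819060257)] [0.07996578 0.04418077 0.08033896 0.07986125]
```

```bash
python3 - <<'E'
from plan import *
rows([.349,.096,.03],183,.5,n=6)
E
```

```text
from [0.3489 0.0933 0.1549] yaw 179.85 N 6 q [ 0.02 -0.03 -0.42  1.21  0.01  0.02]
[[[-0.0005,0.0003,0.0208],-0.53,0.5],[[-0.0005,0.0003,0.0208],-0.53,0.5],[[-0.0005,0.0003,0.0208],-0.53,0.5],[[-0.0005,0.0003,0.0208],-0.53,0.5],[[-0.0006,0.0003,0.0208],-0.53,0.5],[[-0.0006,0.0003,0.0208],-0.53,0.5]]
```

carry_out(series=[[[-0.0005,0.003,0.01],-3.2,0.5],[[-0.0005,0,0.02],0,0.5],[[-0.0005,0,0.02],0,0.5],[[-0.0005,0,0.02],0,0.5],[[-0.0005,0,0.02],0,0.5],[[-0.0005,0,0.02],0,0.5],[[-0.0005,0,0.015],0,0.5],[[0,0,0],0,0.5]])

```text
t: 15.55
ee_pos: [0.3535, 0.0976, 0.0243]
tool_rot: [-0.01, 1.0, 0.005, -0.012]
wrist_force: [-0.3, 0.3, 0.3]
opening: 0.496
```

```bash
python3 - <<'E'
from plan import *
st(); rows([.349,.096,-.006],183,.5,n=3); snap("w12")
E
```

```text
t 15.55 p [0.3535 0.0976 0.0243] yaw -178.88 F [-0.29  0.31  0.34] op 0.496 q [ 0.03  0.1  -0.66  0.84  0.01  0.01] z [-0.0234  0.0088 -0.9997]
from [0.3535 0.0976 0.0243] yaw -178.88 N 3 q [ 0.03  0.1  -0.66  0.84  0.01  0.01]
[[[0.0013,-0.0006,0.0101],-0.63,0.5],[[0.0013,-0.0006,0.0101],-0.63,0.5],[[0.0013,-0.0006,0.0101],-0.63,0.5]]
```

View pics/w12.png

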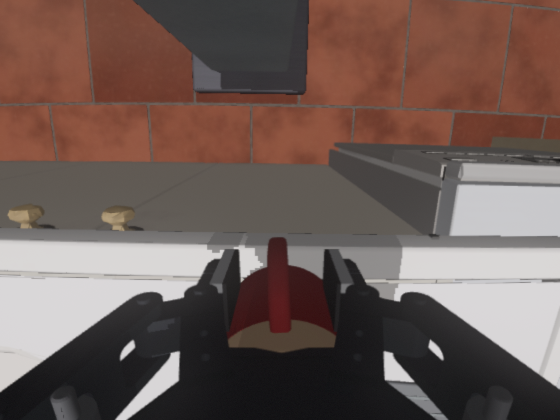

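carry_out(series=[[[0.0025,-0.0005,0.01],-1.9,0.5],[[0.001,0,0.01],0,0.5],[[0.001,0,0.009],0,0.5],[[0,0,0],0,0.4],[[0,0,0],0,0.3]])

```text
t: 16.1
ee_pos: [0.3516, 0.0974, -0.0029]
tool_rot: [-0.023, 1.0, 0.005, -0.009]
wrist_force: [-0.0, 0.1, -0.3]
opening: 0.304
```

```bash
python3 - <<'E'
from plan import *
st(); i,p,d=snap("w13"); W=cloud(i,d)
m=(W[...,2]>.0)&(W[...,2]<.3); 
for v in range(240,420,20): print(v,[(u,)+tuple((W[v,u]*1e3).round().tolist()) for u in (230,260,280,300,330)])
E
```

```text
t 16.1 p [ 0.3516  0.0974 -0.0029] yaw -177.37 F [-0.01  0.14 -0.31] op 0.304 q [ 0.03  0.13 -0.71  0.75  0.01 -0.02] z [-0.0187  0.0089 -0.9998]
240 [(230, 396.0, 49.0, -106.0), (260, 396.0, 79.0, -109.0), (280, 395.0, 100.0, -111.0), (300, 395.0, 120.0, -112.0), (330, 395.0, 152.0, -116.0)]
260 [(230, 347.0, 73.0, 46.0), (260, 370.0, 85.0, -5.0), (280, 347.0, 97.0, 44.0), (300, 369.0, 111.0, -6.0), (330, 346.0, 121.0, 44.0)]
280 [(230, 348.0, 76.0, 65.0), (260, 382.0, 85.0, 1.0), (280, 347.0, 97.0, 65.0), (300, 381.0, 112.0, -0.0), (330, 343.0, 116.0, 71.0)]
300 [(230, 343.0, 79.0, 88.0), (260, 383.0, 87.0, 22.0), (280, 351.0, 97.0, 73.0), (300, 382.0, 110.0, 23.0), (330, 342.0, 113.0, 87.0)]
320 [(230, 338.0, 82.0, 106.0), (260, 382.0, 88.0, 43.0), (280, 355.0, 97.0, 80.0), (300, 380.0, 108.0, 44.0), (330, 337.0, 110.0, 106.0)]
340 [(230, 338.0, 83.0, 113.0), (260, 383.0, 89.0, 57.0), (280, 362.0, 97.0, 82.0), (300, 381.0, 108.0, 58.0), (330, 337.0, 109.0, 114.0)]
360 [(230, 338.0, 84.0, 120.0), (260, 345.0, 91.0, 113.0), (280, 344.0, 96.0, 114.0), (300, 344.0, 101.0, 114.0), (330, 337.0, 107.0, 121.0)]
380 [(230, 336.0, 85.0, 129.0), (260, 345.0, 91.0, 120.0), (280, 344.0, 96.0, 120.0), (300, 344.0, 101.0, 120.0), (330, 336.0, 106.0, 128.0)]
400 [(230, 337.0, 86.0, 133.0), (260, 344.0, 92.0, 127.0), (280, 344.0, 96.0, 126.0), (300, 344.0, 101.0, 126.0), (330, 335.0, 105.0, 134.0)]
```

View pics/w13.png

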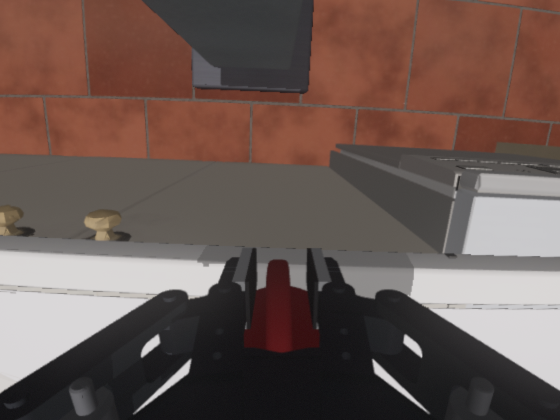

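carry_out(series=[[[0,0,0],0,0],[[0,0,0],0,0],[[0,0,0],0,0],[[0,0,0],0,0],[[0,0,0],0,0],[[0,0,-0.006],0,0],[[0,0,-0.008],0,0],[[0,0,-0.008],0,0],[[0,0,-0.008],0,0],[[0,0,0],0,0],[[0,0,0],0,0],[[0,0,0],0,0]], grip_force=60)

```text
t: 17.35
ee_pos: [0.3525, 0.0971, 0.0311]
tool_rot: [-0.023, 1.0, 0.005, -0.008]
wrist_force: [0.4, -0.2, -2.4]
opening: 0.108
```

```bash
python3 - <<'E'
from plan import *
st(); 
p,d=env.camera("scene"); cv2.imwrite("pics/s14.png",cv2.resize(p[180:360,150:330,::-1],None,fx=3,fy=3,interpolation=cv2.INTER_CUBIC)); snap("w14")
E
```

```text
t 17.35 p [0.3525 0.0971 0.0311] yaw -177.41 F [ 0.4  -0.18 -2.36] op 0.108 q [ 0.03  0.08 -0.65  0.85  0.01 -0.02] z [-0.0172  0.0089 -0.9998]
```

View pics/s14.png

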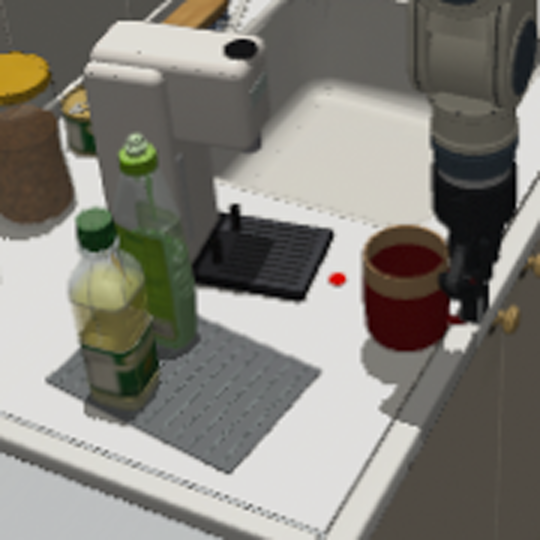

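View pics/w14.png

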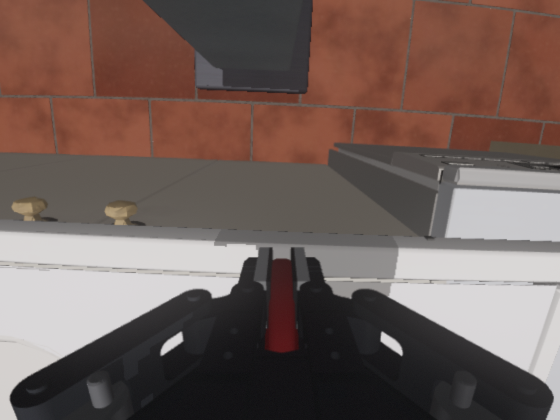

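The handle grip holds: opening 0.108, load about 2.4 N, mug upright at (405,290) in the scene crop. Next stop is in front of the tray.

```bash
python3 - <<'E'
from plan import *
rows([.485,.0275,.033],182.2,0,step=.02)
E
```

```text
from [0.3523 0.0971 0.0309] yaw -177.41 N 8 q [ 0.03  0.08 -0.66  0.85  0.01 -0.02]
[[[-0.0162,-0.0094,-0.0006],0.05,0],[[-0.0162,-0.0094,-0.0006],0.05,0],[[-0.0162,-0.0094,-0.0006],0.05,0],[[-0.0162,-0.0094,-0.0006],0.05,0],[[-0.0162,-0.0094,-0.0006],0.05,0],[[-0.0162,-0.0094,-0.0006],0.05,0],[[-0.0162,-0.0094,-0.0006],0.05,0],[[-0.0162,-0.0093,-0.0006],0.05,0]]
```

carry_out(series=[[[-0.008,-0.005,-0.001],0,0],[[-0.016,-0.0094,-0.001],0,0],[[-0.016,-0.0094,-0.001],0,0],[[-0.016,-0.0094,-0.001],0,0],[[-0.016,-0.0094,-0.001],0,0],[[-0.016,-0.0094,0],0,0],[[-0.016,-0.0094,0],0,0],[[-0.012,-0.006,0],0,0],[[0,0,0],0,0]])

```text
t: 18.35
ee_pos: [0.4852, 0.0262, 0.0314]
tool_rot: [-0.022, 1.0, 0.004, -0.008]
wrist_force: [-0.6, 0.6, -1.9]
opening: 0.109
```

```bash
python3 - <<'E'
from plan import *
st(); 
p,d=env.camera("scene"); np.savez("s15.npz",p=p,d=d); cv2.imwrite("pics/s15.png",cv2.resize(p[180:340,170:330,::-1],None,fx=3.7,fy=3.7,interpolation=cv2.INTER_CUBIC)); snap("w15")
p,d=env.camera("top"); np.savez("t15.npz",p=p,d=d); cv2.imwrite("pics/t15.png",cv2.resize(p[130:260,160:300,::-1],None,fx=4,fy=4,interpolation=cv2.INTER_CUBIC))
E
```

```text
t 18.35 p [0.4852 0.0262 0.0314] yaw -177.48 F [-0.57  0.64 -1.89] op 0.109 q [-0.12  0.27 -0.4   0.91  0.01 -0.17] z [-0.0166  0.0077 -0.9998]
```

View pics/s15.png

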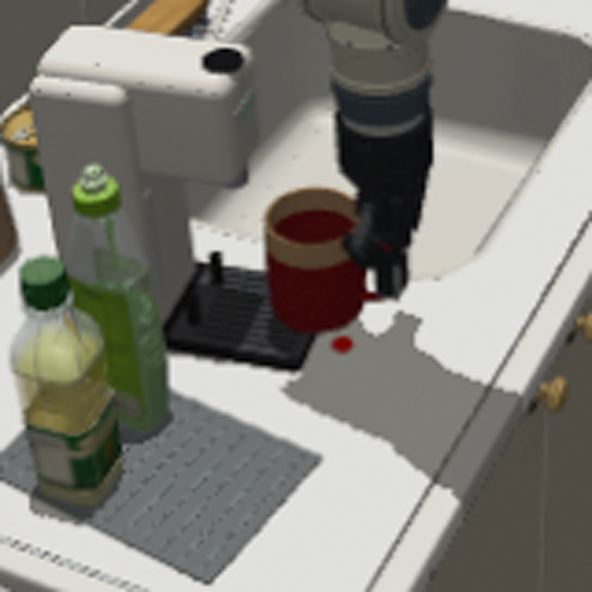

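View pics/t15.png

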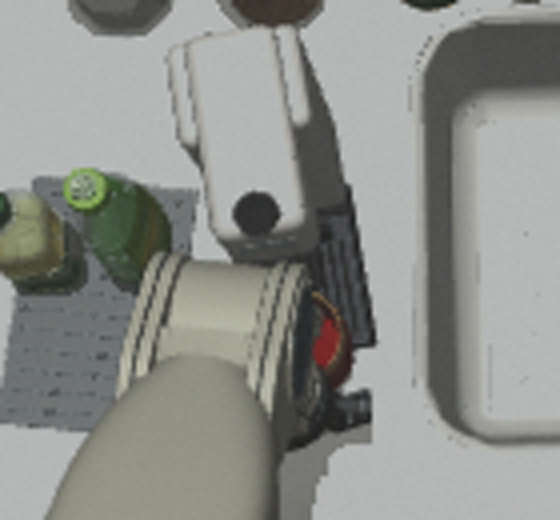

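View pics/w15.png

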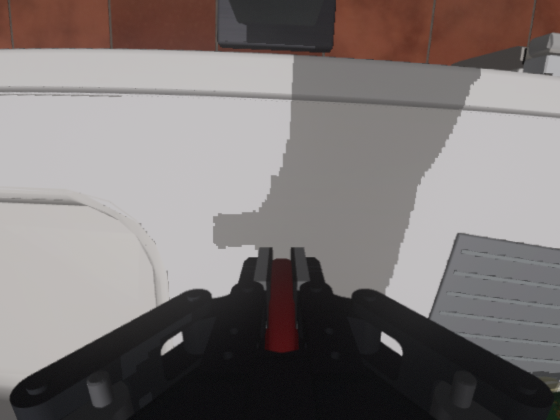

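The wrist housing reaches forward in the top view, so I'll check that it clears the dispenser head, whose top is at z=0.265.

```bash
python3 - <<'E'
from h import *
from cell import env
for n,f in (("top","t15.npz"),("scene","s15.npz")):
    z=np.load(f);p,d=z["p"],z["d"];i=env.camera_info(n);W=cloud(i,d)
    # arm points near hand: x .40-.62, y -.05...15, z>.1 
    for z0,z1 in ((.10,.13),(.13,.16),(.16,.19),(.19,.22),(.22,.25),(.25,.28),(.28,.31),(.31,.34),(.34,.38),(.38,.45),(.45,.6)):
        m=(W[...,0]>.38)&(W[...,0]<.598)&(W[...,1]>-.08)&(W[...,1]<.16)&(W[...,2]>z0)&(W[...,2]<z1)
        if m.sum()>3: Q=W[m]; print(n,z0,m.sum(),"x",np.percentile(Q[:,0],[1,99]).round(3),"y",np.percentile(Q[:,1],[1,99]).round(3))
E
```

```text
top 0.1 54 x [0.475 0.587] y [-0.012  0.014]
top 0.13 27 x [0.475 0.581] y [-0.035  0.004]
top 0.16 58 x [0.476 0.499] y [-0.036 -0.01 ]
top 0.19 26 x [0.45  0.497] y [-0.011  0.02 ]
top 0.22 41 x [0.451 0.502] y [-0.012  0.017]
top 0.25 12 x [0.465 0.501] y [-0.012 -0.001]
top 0.28 13 x [0.471 0.497] y [-0.011 -0.006]
top 0.31 15 x [0.47  0.501] y [-0.013 -0.009]
top 0.34 43 x [0.443 0.523] y [-0.023 -0.003]
top 0.38 43 x [0.44  0.523] y [-0.026 -0.008]
top 0.45 2724 x [0.382 0.534] y [-0.026  0.085]
scene 0.1 428 x [0.472 0.591] y [-0.012  0.073]
scene 0.13 153 x [0.468 0.496] y [-0.026  0.091]
scene 0.16 151 x [0.466 0.495] y [0.012 0.089]
scene 0.19 182 x [0.449 0.514] y [0.019 0.066]
scene 0.22 274 x [0.45  0.518] y [0.01  0.065]
scene 0.25 211 x [0.45  0.517] y [0.02  0.065]
scene 0.28 253 x [0.451 0.517] y [0.015 0.065]
scene 0.31 262 x [0.444 0.527] y [0.007 0.066]
scene 0.34 544 x [0.442 0.535] y [-0.01   0.074]
scene 0.38 914 x [0.444 0.536] y [-0.007  0.077]
scene 0.45 1920 x [0.381 0.54 ] y [-0.006  0.098]
```

```bash
python3 - <<'E'
from mug import *
from plan import rows,st,yaw,env
i=env.camera_info("scene"); S=lambda a:np.array(a)/3.7+[170-.36,180-.36]
# left, top, bottom-left points of rim outline
r=onplane(i,S([(265,222),(312,189),(285,255),(272,205),(340,194),(312,262),(272,240)]),.1285)
print(circ(r))
i=env.camera_info("top");T=lambda a:np.array(a)/4+[160-.375,130-.375]
r=onplane(i,T([(352,345),(345,312),(325,293),(348,370),(335,385)]),.1285); print(r.round(4), np.hypot(r[:,0]-.555,r[:,1]-.029))
rows([.5355,.035,.027],182.5,0,step=.01)
E
```

```text
(array([0.54022267, 0.03950719]), np.float64(0.04594974732683612))
[[ 0.5431 -0.0187  0.1285]
 [ 0.5704 -0.0131  0.1285]
 [ 0.5866  0.0032  0.1285]
 [ 0.5227 -0.0154  0.1285]
 [ 0.5107 -0.0048  0.1285]] [0.04916251 0.04485808 0.04084096 0.05490107 0.05575227]
from [0.4824 0.0276 0.0315] yaw -177.42 N 6 q [-0.12  0.27 -0.41  0.91  0.01 -0.17]
[[[-0.0089,0.0008,0.0006],0.01,0],[[-0.0089,0.0008,0.0006],0.01,0],[[-0.0089,0.0008,0.0006],0.01,0],[[-0.0089,0.0008,0.0006],0.01,0],[[-0.0089,0.0008,0.0006],0.01,0],[[-0.0089,0.0008,0.0006],0.01,0]]
```

carry_out(series=[[[-0.006,0.0007,0],0,0],[[-0.009,0.001,0.001],0,0],[[-0.009,0.001,0.001],0,0],[[-0.009,0.001,0.001],0,0],[[-0.009,0.001,0],0,0],[[-0.008,0.001,0],0,0],[[0,0,0],0,0]])

```text
t: 19.2
ee_pos: [0.5355, 0.0379, 0.0277]
tool_rot: [-0.024, 1.0, 0.004, -0.009]
wrist_force: [0.3, -0.7, -3.0]
opening: 0.104
```

```bash
python3 - <<'E'
from plan import *
st(); 
p,d=env.camera("scene"); np.savez("s16.npz",p=p,d=d); cv2.imwrite("pics/s16.png",cv2.resize(p[190:310,170:310,::-1],None,fx=5,fy=5,interpolation=cv2.INTER_CUBIC))
E
```

```text
t 19.2 p [0.5355 0.0379 0.0277] yaw -177.28 F [ 0.26 -0.74 -2.97] op 0.104 q [-0.09  0.35 -0.29  0.95  0.01 -0.14] z [-0.0177  0.0083 -0.9998]
```

View pics/s16.png

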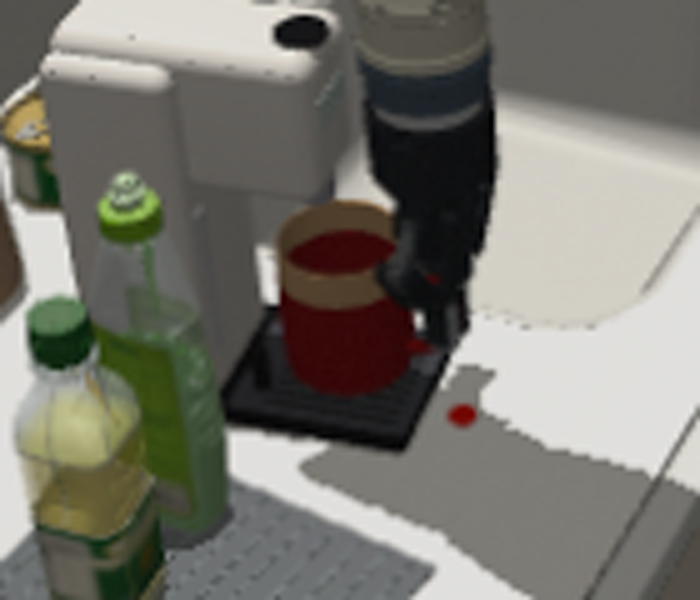

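The mug is over the tray, clear of head and nozzle, with about 12 mm to go to the stops. I'll lower it gently onto the tray.

carry_out(series=[[[0,0,0.005],0,0],[[0,0,0.005],0,0],[[0,0,0.003],0,0],[[0,0,0],0,0]])

```text
t: 19.65
ee_pos: [0.5332, 0.038, 0.0132]
tool_rot: [-0.024, 1.0, 0.004, -0.01]
wrist_force: [-0.3, 0.5, -2.6]
opening: 0.11
```

carry_out(series=[[[0,0,0.001],0,0],[[0,0,0],0,0]])

```text
t: 19.85
ee_pos: [0.533, 0.0379, 0.0122]
tool_rot: [-0.024, 1.0, 0.004, -0.01]
wrist_force: [-0.1, -0.1, -2.5]
opening: 0.102
```

carry_out(series=[[[0,0,0.001],0,0],[[0,0,0],0,0]])

```text
t: 20.05
ee_pos: [0.5332, 0.0379, 0.0119]
tool_rot: [-0.024, 1.0, 0.004, -0.009]
wrist_force: [0.9, -0.1, -1.3]
opening: 0.106
```

carry_out(series=[[[-0.003,0.0003,0],0,0],[[-0.003,0.0003,0],0,0],[[0,0,0],0,0]])

```text
t: 20.35
ee_pos: [0.5399, 0.0388, 0.0119]
tool_rot: [-0.023, 1.0, 0.004, -0.009]
wrist_force: [1.0, -0.7, -2.4]
opening: 0.106
```

carry_out(series=[[[-0.002,0,0],0,0],[[-0.002,0.0002,0],0,0],[[0,0,0],0,0]])

```text
t: 20.65
ee_pos: [0.5441, 0.0391, 0.0118]
tool_rot: [-0.023, 1.0, 0.004, -0.009]
wrist_force: [-0.9, 0.0, -0.7]
opening: 0.106
```

carry_out(series=[[[-0.0015,0,0],0,0],[[0,0,0],0,0]])

```text
t: 20.85
ee_pos: [0.5458, 0.0391, 0.0118]
tool_rot: [-0.023, 1.0, 0.004, -0.009]
wrist_force: [-0.0, -0.2, -1.0]
opening: 0.105
```

carry_out(series=[[[-0.001,0,0],0,0],[[0,0,0],0,0]])

```text
t: 21.05
ee_pos: [0.5469, 0.0391, 0.0118]
tool_rot: [-0.023, 1.0, 0.004, -0.009]
wrist_force: [-0.5, 0.0, -0.4]
opening: 0.105
```

carry_out(series=[[[-0.001,0,0],0,0],[[0,0,0],0,0]])

```text
t: 21.25
ee_pos: [0.5473, 0.039, 0.0118]
tool_rot: [-0.023, 1.0, 0.004, -0.01]
wrist_force: [-1.3, -1.7, -0.6]
opening: 0.103
```

carry_out(series=[[[-0.001,0,0],0,0],[[0,0,0],0,0]])

```text
t: 21.45
ee_pos: [0.5472, 0.039, 0.0118]
tool_rot: [-0.023, 1.0, 0.004, -0.011]
wrist_force: [-1.4, -1.4, 1.1]
opening: 0.106
```

The left stop touches first: the reaction is towards -x and -y. I'll ease a little to -y while pushing.

carry_out(series=[[[-0.001,-0.0015,0],0,0],[[-0.001,-0.001,0],0,0],[[0,0,0],0,0]])

```text
t: 21.75
ee_pos: [0.5478, 0.0372, 0.0119]
tool_rot: [-0.024, 1.0, 0.004, -0.012]
wrist_force: [-1.1, 0.0, 1.3]
opening: 0.106
```

carry_out(series=[[[-0.001,-0.001,0],0,0],[[0,0,0],0,0]])

```text
t: 21.95
ee_pos: [0.548, 0.0367, 0.012]
tool_rot: [-0.024, 1.0, 0.005, -0.013]
wrist_force: [-1.9, -0.3, 1.5]
opening: 0.103
```

carry_out(series=[[[-0.003,0,0],0,0],[[0,0,0],0,0]])

```text
t: 22.15
ee_pos: [0.5477, 0.0366, 0.0119]
tool_rot: [-0.024, 1.0, 0.005, -0.015]
wrist_force: [-1.7, -1.0, 3.8]
opening: 0.101
```

```bash
python3 - <<'E'
from plan import *
st(); 
p,d=env.camera("scene"); np.savez("s17.npz",p=p,d=d); cv2.imwrite("pics/s17.png",cv2.resize(p[190:310,170:310,::-1],None,fx=5,fy=5,interpolation=cv2.INTER_CUBIC))
E
```

```text
t 22.15 p [0.5477 0.0366 0.0119] yaw -177.2 F [-1.68 -0.96  3.81] op 0.101 q [-0.09  0.39 -0.27  0.94  0.01 -0.14] z [-0.031   0.0083 -0.9995]
```

View pics/s17.png

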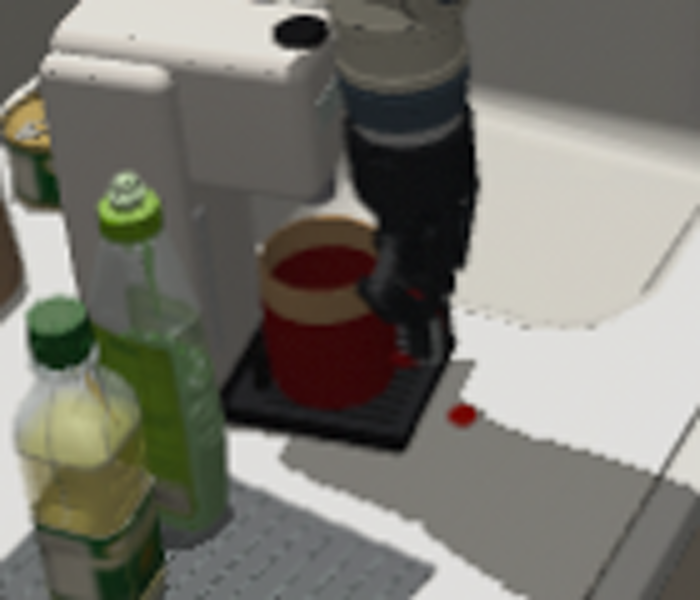

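The mug is against the stops: the TCP stopped advancing at (0.5477, 0.0366), which puts the axis at about the computed bay point. I'll release without moving, then check.

carry_out(series=[[[0,0,0],0,0.2],[[0,0,0],0,0.4],[[0,0,0],0,0.4],[[0,0,0],0,0.4]])

```text
t: 22.6
ee_pos: [0.5503, 0.0367, 0.0121]
tool_rot: [-0.024, 1.0, 0.005, -0.013]
wrist_force: [0.1, -0.2, -0.4]
opening: 0.4
```

```bash
python3 - <<'E'
from plan import *
st(); snap("w18")
p,d=env.camera("scene"); np.savez("s18.npz",p=p,d=d); cv2.imwrite("pics/s18.png",cv2.resize(p[190:310,170:310,::-1],None,fx=5,fy=5,interpolation=cv2.INTER_CUBIC))
E
```

```text
t 22.6 p [0.5503 0.0367 0.0121] yaw -177.21 F [ 0.1  -0.15 -0.41] op 0.4 q [-0.09  0.39 -0.27  0.94  0.01 -0.14] z [-0.0267  0.0091 -0.9996]
```

View pics/s18.png

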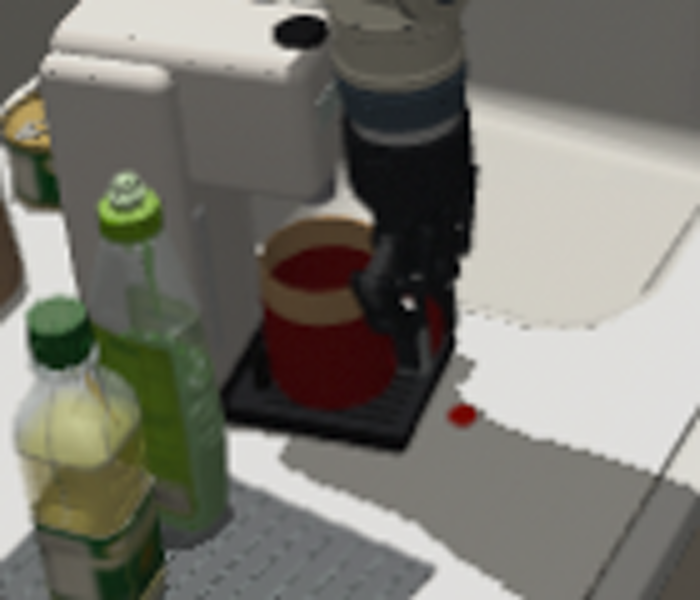

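View pics/w18.png

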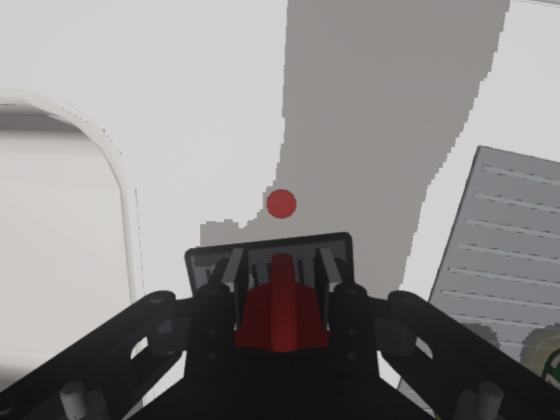

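The handle at (283,290) lines up with the mark at (281,204), and it stands free between the open fingers. I'll back out.

carry_out(series=[[[0.008,0,0],0,0.4],[[0.015,0,0],0,0.4],[[0.02,0,-0.001],0,0.4],[[0.02,0,-0.003],0,0.4],[[0.02,0,-0.01],0,0.4],[[0.02,0,-0.03],0,0.4],[[0.01,0,-0.04],0,0.4],[[0,0,-0.04],0,0.4],[[0,0,0],0,0.4]])

```text
t: 23.6
ee_pos: [0.4303, 0.0303, 0.1417]
tool_rot: [-0.024, 1.0, 0.005, -0.016]
wrist_force: [1.4, 0.0, 0.3]
opening: 0.398
```

```bash
python3 - <<'E'
from plan import *
st(); snap("w19")
p,d=env.camera("scene"); np.savez("s19.npz",p=p,d=d); cv2.imwrite("pics/s19.png",cv2.resize(p[190:310,170:310,::-1],None,fx=5,fy=5,interpolation=cv2.INTER_CUBIC))
E
```

```text
t 23.6 p [0.4303 0.0303 0.1417] yaw -177.2 F [1.4  0.01 0.28] op 0.398 q [-0.13  0.1  -0.31  1.19  0.01 -0.18] z [-0.0317  0.0097 -0.9995]
```

View pics/s19.png

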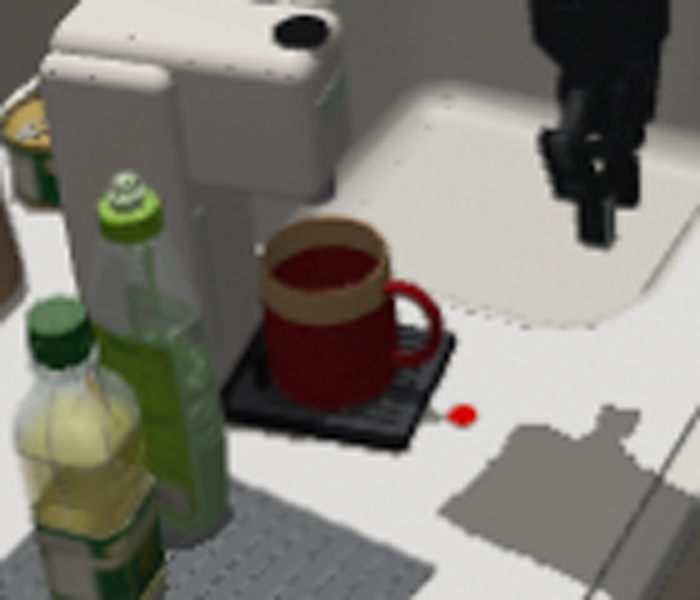

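View pics/w19.png

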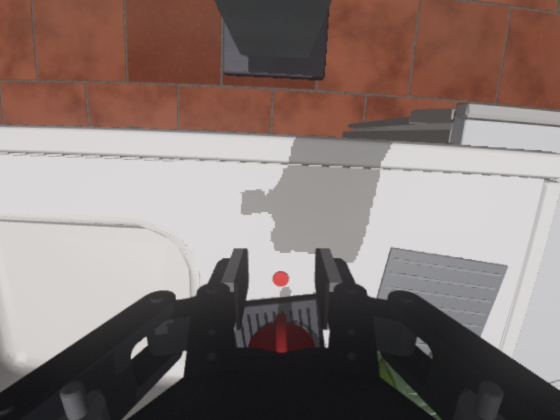

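The mug stands free and upright on the tray: body (325,330), handle (415,320), mark (462,415) in the scene crop. I'll go to the side view used earlier for a measurement.

```bash
python3 - <<'E'
from plan import *
rows([.45,.10,.22],94,.5,n=11)
E
```

```text
from [0.4286 0.0306 0.1379] yaw -177.19 N 11 q [-0.13  0.11 -0.32  1.18  0.01 -0.18]
[[[-0.002,0.0063,-0.0075],8.07,0.5],[[-0.0011,0.0066,-0.0074],8.07,0.5],[[-0.0002,0.0067,-0.0074],8.07,0.5],[[0.0008,0.0067,-0.0074],8.07,0.5],[[0.0017,0.0065,-0.0073],8.07,0.5],[[0.0026,0.0063,-0.0073],8.07,0.5],[[0.0034,0.0059,-0.0073],8.07,0.5],[[0.0042,0.0054,-0.0072],8.07,0.5],[[0.0049,0.0048,-0.0072],8.07,0.5],[[0.0055,0.0041,-0.0072],8.07,0.5],[[0.006,0.0033,-0.0072],8.07,0.5]]
```

carry_out(series=[[[-0.002,0.0063,-0.0075],8,0.5],[[-0.001,0.0066,-0.0075],8,0.5],[[0,0.0067,-0.0075],8,0.5],[[0.0008,0.0067,-0.0075],8,0.5],[[0.0017,0.0065,-0.0075],8,0.5],[[0.0026,0.0063,-0.0075],8,0.5],[[0.0034,0.006,-0.007],8,0.5],[[0.0042,0.0054,-0.007],8,0.5],[[0.005,0.0048,-0.007],8,0.5],[[0.0055,0.004,-0.007],8,0.5],[[0.006,0.0033,-0.007],8,0.5],[[0,0,0],0,0.5]])

```text
t: 24.9
ee_pos: [0.4448, 0.1042, 0.2029]
tool_rot: [0.699, 0.714, -0.019, -0.028]
wrist_force: [-0.9, -0.0, -0.0]
opening: 0.505
```

```bash
python3 - <<'E'
from plan import *
st(); i,p,d=snap("w20"); cv2.imwrite("pics/w20c.png",cv2.resize(p[150:310,270:480,::-1],None,fx=3.7,fy=3.7,interpolation=cv2.INTER_CUBIC))
E
```

```text
t 24.9 p [0.4448 0.1042 0.2029] yaw 91.15 F [-0.89 -0.05 -0.02] op 0.505 q [ 0.04  0.14 -0.11  1.39  0.01  1.59] z [-0.0666  0.0114 -0.9977]
```

View pics/w20c.png

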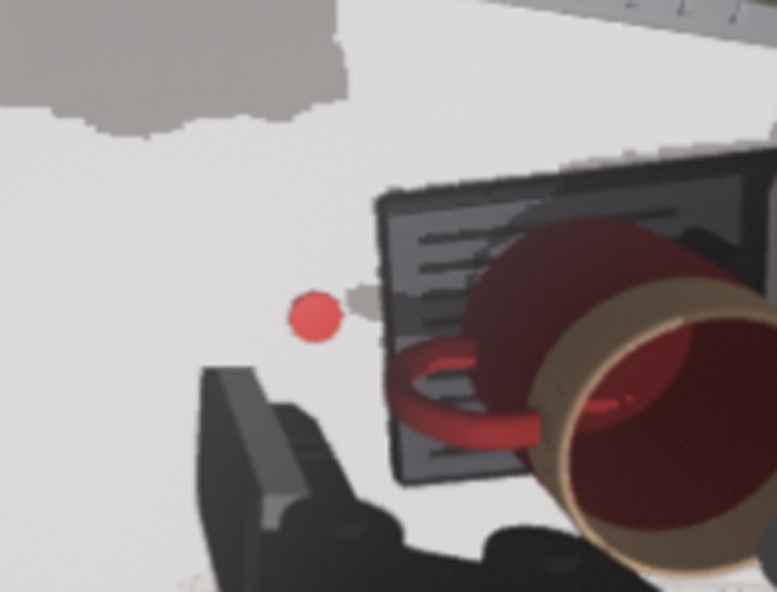

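```bash
python3 - <<'E'
from mug import *
from scipy.optimize import least_squares
from cell import env
def body(W,p,z0,z1,c0):
    hsv=cv2.cvtColor(p,cv2.COLOR_RGB2HSV)
    red=((hsv[...,0]<10)|(hsv[...,0]>170))&(hsv[...,1]>140)
    r0=np.hypot(W[...,0]-c0[0],W[...,1]-c0[1])
    m=red&(W[...,2]>z0)&(W[...,2]<z1)&(r0>.036)&(r0<.048)
    Q=W[m][:,:2]; f=least_squares(lambda c:np.hypot(*(Q-c).T)-.042,c0,loss="soft_l1",f_scale=.002)
    return f.x,len(Q),np.median(abs(f.fun))
C=lambda a:np.array(a)/3.7+[270-.36,150-.36]
i,p,d=pickle.load(open("w20.pkl","rb")); W=cloud(i,d)
for z0,z1 in ((.02,.05),(.05,.085),(.02,.085)): 
    c=np.array([.617,.04])
    for _ in range(3): c,n,e=body(W,p,z0,z1,c)
    print("wrist",z0,c.round(4),n,e)
handle(i,p,d,c,.014)
r=onplane(i,C([(565,470),(700,317),(610,375),(640,345),(580,520),(680,573)]),.109);print("rimcirc",circ(r))
mk=onplane(i,C([(316,317)]),.004)[0]; print("mark",mk.round(4))
t=onplane(i,C([(377,197),(400,485)]),.014); print("trayfront",t.round(4),"->bay",(t.mean(0)[:2]+.0645*np.array([.988,.1547])).round(4))
h=onplane(i,C([(392,392)]),.07); print("bar outer",h.round(4))
# scene
z=np.load("s19.npz");i=env.camera_info("scene");W=cloud(i,z["d"])
c=np.array([.612,.042])
for _ in range(4): c,n,e=body(W,z["p"],.02,.085,c)
print("scene",c,n,e)
S=lambda a:np.array(a)/5+[170-.4,190-.4]
t=onplane(i,S([(457,340),(405,448)]),.014);print("scene tray front",t.round(4),"bay",t.mean(0)[:2]+.0645*np.array([.988,.1547]),"mark",onplane(i,S([(462,415)]),.004))
E
```

```text
wrist 0.02 [0.6135 0.0442] 786 0.0007312904209155757
wrist 0.05 [0.6134 0.0433] 1130 0.0005587114966668534
wrist 0.02 [0.6134 0.0436] 1909 0.0006000015277364684
n 87
87 mean [0.5583 0.0381 0.0974] ang med 185.7 rmax 0.0613 pct [181.9 189.3]
87 mean [0.5583 0.0381 0.0974] ang med 185.7 rmax 0.0613 pct [181.9 189.3]
rimcirc (array([0.61835963, 0.04084065]), np.float64(0.03774001986608489))
mark [0.5314 0.0362 0.004 ]
trayfront [[ 0.5461  0.0835  0.014 ]
 [ 0.5655 -0.0235  0.014 ]] ->bay [0.6195 0.04  ]
bar outer [[0.5431 0.0371 0.07  ]]
scene [0.61550384 0.04231152] 525 0.0018804174938584425
scene tray front [[ 0.5567 -0.0146  0.014 ]
 [ 0.5405  0.0895  0.014 ]] bay [0.61232492 0.04741146] mark [[0.52715172 0.039059   0.004     ]]
```

```bash
python3 - <<'E'
from mug import *
for f in ("w20","w10","w2"):
    i,p,d=pickle.load(open(f+".pkl","rb")); W=cloud(i,d)
    dark=p.max(-1)<75
    for c0 in ((.652,.071),(.660,.018)):
        m=dark&(W[...,2]>.022)&(W[...,2]<.043)&(np.hypot(W[...,0]-c0[0],W[...,1]-c0[1])<.018)
        Q=W[m]
        if len(Q)>5: print(f,c0,len(Q),"mean",Q.mean(0).round(4),"min",Q.min(0).round(4),"max",Q.max(0).round(4))
i,p,d=pickle.load(open("w20.pkl","rb"))
cv2.imwrite("pics/w20d.png",cv2.resize(p[190:260,400:500,::-1],None,fx=7,fy=7,interpolation=cv2.INTER_CUBIC))
E
```

```text
w20 (0.652, 0.071) 74 mean [0.6503 0.0751 0.0328] min [0.6472 0.0532 0.0226] max [0.6559 0.0782 0.0426]
w20 (0.66, 0.018) 227 mean [0.6501 0.0235 0.0331] min [0.6427 0.0122 0.022 ] max [0.6557 0.035  0.043 ]
w10 (0.652, 0.071) 89 mean [0.6497 0.0741 0.0329] min [0.6473 0.0665 0.0221] max [0.6567 0.0784 0.043 ]
w10 (0.66, 0.018) 74 mean [0.6587 0.0188 0.0327] min [0.6557 0.0124 0.0223] max [0.6645 0.0227 0.0429]
w2 (0.652, 0.071) 88 mean [0.6492 0.0744 0.0326] min [0.6467 0.0661 0.0223] max [0.6553 0.0783 0.0426]
w2 (0.66, 0.018) 102 mean [0.6592 0.0192 0.0327] min [0.656  0.0125 0.022 ] max [0.6671 0.0223 0.0425]
```

View pics/w20d.png

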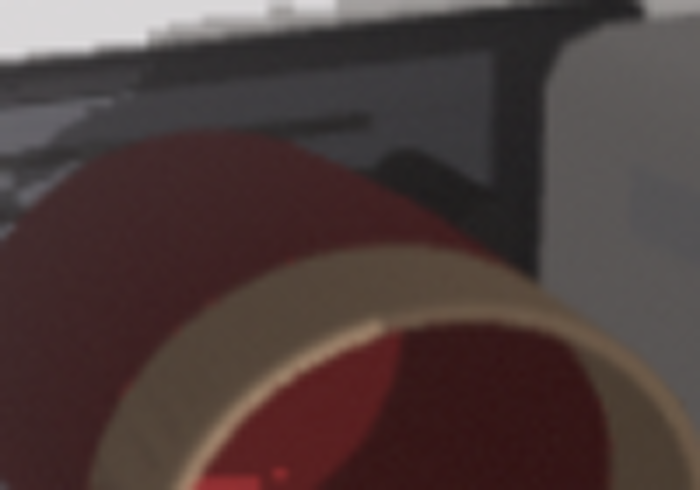

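```bash
cat >> mug.py <<'E'
from scipy.optimize import least_squares
def body(W,p,z0,z1,c0):
    hsv=cv2.cvtColor(p,cv2.COLOR_RGB2HSV)
    red=((hsv[...,0]<10)|(hsv[...,0]>170))&(hsv[...,1]>140)
    for _ in range(5):
        r0=np.hypot(W[...,0]-c0[0],W[...,1]-c0[1])
        m=red&(W[...,2]>z0)&(W[...,2]<z1)&(r0>.037)&(r0<.047)
        Q=W[m][:,:2]; f=least_squares(lambda c:np.hypot(*(Q-c).T)-.042,c0,loss="soft_l1",f_scale=.002); c0=f.x
    return c0.round(4),len(Q),np.median(abs(f.fun)),np.percentile(np.degrees(np.arctan2(Q[:,1]-c0[1],Q[:,0]-c0[0]))%360,[2,50,98])
E
python3 - <<'E'
from mug import *
for f,c,b in (("w1",(.5715,.2263),.004),("w2",(.5715,.2263),.004),("w10",(.4218,.1002),0),("w11",(.4218,.1002),0),("w18",(.6175,.04),.014),("w19",(.6175,.04),.014),("w20",(.6175,.04),.014)):
    i,p,d=pickle.load(open(f+".pkl","rb")); W=cloud(i,d)
    try: print(f,c,body(W,p,b+.008,b+.070,np.array(c)))
    except Exception as e: print(f,e)
E
```

```text
w1 (0.5715, 0.2263) (array([0.5639, 0.2215]), 29, np.float64(0.0014587032189382135), array([  0.78715586,  41.16508016, 354.8937715 ]))
w2 (0.5715, 0.2263) (array([0.5685, 0.2185]), 100, np.float64(0.0016714704095091674), array([  4.01783129,  46.19035737, 131.92838944]))
w10 (0.4218, 0.1002) (array([0.4271, 0.1018]), 265, np.float64(0.0007323172548435591), array([153.10615731, 184.79977028, 231.95898275]))
w11 (0.4218, 0.1002) (array([0.4137, 0.1015]), 105, np.float64(0.0015985787566852178), array([  0.93060497,  50.48795015, 357.33974509]))
w18 (0.6175, 0.04) (array([0.6186, 0.0413]), 3168, np.float64(0.0004167779952670529), array([154.61656498, 193.99197861, 215.03386231]))
w19 (0.6175, 0.04) (array([0.6184, 0.0411]), 707, np.float64(0.00047640972259709036), array([128.57822577, 192.33239094, 235.44959005]))
w20 (0.6175, 0.04) (array([0.6135, 0.0434]), 1739, np.float64(0.0005357748740768623), array([  2.05327137, 318.93217435, 358.02099168]))
```

Fits to the mug's outer face from two views put its axis at (0.6185, 0.0412), and the stops and tray give the bay as about (0.6185, 0.0396). From the axis, the handle lies at 183.2° and the mark at 183.3°. One last check that the rim is level and that everything else is where it was, then I hand in.

```bash
python3 - <<'E'
from mug import *
from plan import env,st
i,p,d=pickle.load(open("w20.pkl","rb")); W=cloud(i,d)
r=np.hypot(W[...,0]-.6185,W[...,1]-.0412); m=(r>.035)&(r<.043)&(W[...,2]>.100)&(W[...,2]<.116); Q=W[m]
s=np.linalg.lstsq(np.c_[Q[:,:2]-[.6185,.0412],np.ones(len(Q))],Q[:,2],rcond=None)[0]; print("rim slope,z",s.round(4),len(Q), np.percentile(Q[:,2],[50,95]))
p,d=env.camera("top"); a=np.load("top0.npz")["p"]; 
dd=np.abs(p.astype(int)-a).sum(-1)
for n,(x0,x1,y0,y1) in dict(bottles=(148,178,172,200),caps=(150,202,168,190),cup=(340,364,248,272),bowl=(380,428,230,274)).items(): print(n,np.median(dd[y0:y1,x0:x1]),np.percentile(dd[y0:y1,x0:x1],95))
st(); print(env.hand_in())
E
```

```text
rim slope,z [-0.0124  0.0082  0.1059] 1251 [0.10677481 0.10993295]
bottles 10.0 276.0
caps 4.0 80.0
cup 4.0 12.0
bowl 4.0 10.0
t 25.0 p [0.4442 0.1037 0.2024] yaw 91.51 F [-0.35 -0.32  0.23] op 0.497 q [ 0.03  0.14 -0.11  1.39  0.01  1.58] z [-0.0676  0.0111 -0.9977]
the job is handed in; nothing more can be done
None
```

The red mug is standing released on the drip tray, and I handed the job in at t = 25.0 s; no verdict was reported. I lifted it off the mat by the rim, let it go on the front strip, took it again by the handle, and eased it against the stops.

**Last checks**
- **Position:** the axis measured (0.6185, 0.0412), about 2 mm from my estimate of the point under the spout. That fit comes from two wrist views.
- **Handle:** it points at 183.2°, and the mark lies at 183.3°.
- **Upright:** the rim slope is about 0.015 rad at a height of 0.106 to 0.110 m. The tray plus mug height should give 0.109 m.
- **Other objects:** the cup and bowl are unchanged in the top view. The image difference at the bottles was high at the 95th percentile (276), probably because the mug left that crop. In the scene views they stand where they were.
- **Robot:** the gripper is clear of everything.

**What disagreed or went less well**
- **Fingertip height:** the real fingertips sit about 42 mm above the reported tool point. Because of that my first rim grip closed on the ungrippable top band and held nothing. I allowed for the offset afterwards.
- **Tool tilt:** the tool slowly picked up tilt, to about 0.03 rad at release and 0.07 rad at the end.
- **Pushing home:** the wrist force showed only about 2 N sideways, not the 6 N asked for. I judged the mug home because the tool stopped advancing and from the fitted position.
- **Position estimates:** the scene camera read 5 to 10 mm differently from the wrist camera. One fit (0.6134, 0.0436) also disagreed; I set it aside because it had picked up points on the mug's inner wall.

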